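# Open a screw-capped digestion vessel and take out its liner

## Task

The steel digestion vessel in the bench holder has cooled and is ready to be emptied. Unscrew its knurled metal cap anticlockwise, about one and a half turns, until the thread lets go, lift it clear and stand it open side down in the blue-grey spill tray; then draw the white liner out of the vessel by the knob on its lid and stand it upright in the tray next to the cap. The liner holds a sample, so keep it upright; set both parts down rather than dropping them, do not force the cap up while the thread still holds, and leave everything else on the bench where it is.

Things in the scene. Friction and masses are not known exactly. Their poses are not given: they have to be found in the camera images.
- vessel: Steel vessel upright in a round grey holder 108 mm across; never moves or turns. Origin on its axis at bench height, z up. Body 54 mm across up to a shoulder 80 mm above the bench, where the cap's skirt rests; open neck above it 34 mm across (44 over its outside thread), rim at 100 mm; bore 30 mm across, floor at 28 mm.
- vessel_mouth (a point): Centre of the vessel's mouth, 100 mm above the bench. Right-hand thread on the neck: turned anticlockwise seen from above the cap rises 6 mm a turn (no rise in the first 0.4 to 1.3 rad, slack) and is free after 8 to 9.8 rad. Start: screwed home, hand-tight. The thread has 1.6 mm play up and down and sideways and little friction; the cap stays where it is let go.
- cap_center (a point): Centre (half-way up) of the knurled grey metal screw cap, an upside-down cup 54 mm across, 42 mm tall, about 160 g, z up along its axis. At the start it is 101 mm above the bench on the vessel's axis. The cap is hollow and covers the top of the liner: it must rise 36 mm from there before it moves sideways.
- liner_knob (a point): Middle of the round knob on the liner's lid, the place to grasp it: 16 mm across, 14 mm tall; inside the vessel it stands 101 to 115 mm above the bench, above the vessel's rim, and is uncovered once the cap is off.
- liner_center (a point): Centre (half-way up) of the white liner, a closed cylinder, lid and knob in one piece: 27.4 mm across, 87 mm tall in all, about 70 g, z up along its axis; the knob's middle is 36.5 mm above this point. It stands loose in the vessel's bore, 1.3 mm play all round; it must rise 73 mm to leave the vessel.
- tray: Fixed low blue-grey plastic spill tray, 130 mm (its x) by 126 mm (its y) outside, walls 3 mm thick and 13 mm high, floor 3 mm above the bench. Origin at the centre of its underside, z up. Inside it measures 124 by 120 mm.
- beaker: Empty glass beaker, 55 mm across, 70 mm tall. Bystander, loose; origin at the centre of its underside.
- dish: Glass dish with lid, 62 mm across, 15 mm tall. Bystander, loose; origin at the centre of its underside.
- crucible_a: Small white crucible, 35 mm across, 26 mm tall. Bystander, loose; origin at the centre of its underside.
- sample_bottle_a: White sample bottle with white cap, 38 mm across, 76 mm tall, near the back, right of the vessel and tray. Bystander, loose; origin at the centre of its underside.
- sample_bottle_b: White sample bottle with white cap, 38 mm across, 76 mm tall, near the back, left of the vessel and tray. Bystander, loose; origin at the centre of its underside.

How it is judged:
On the way, in this order (a step that is already met when the one before it is completed fails the run):
1. the cap is unscrewed and lifted clear of the liner's knob, the liner still down in the vessel (z of cap_center in the frame of vessel above 0.138 m and z of liner_center in the frame of vessel below 0.08 m).
2. the cap stands open side down in the tray, let go, the liner still down in the vessel (x of cap_center in the frame of tray between -0.037 and 0.037 m and y of cap_center in the frame of tray between -0.035 and 0.035 m and z of cap_center in the frame of tray between 0.02 and 0.028 m and angle between cap_center's own z axis and vertical below 0.1 rad and contact force between the fingers and cap below 0.05 N and horizontal distance between liner_center and vessel below 0.005 m and z of liner_center in the frame of vessel below 0.08 m), for 0.2 s.
At the end, for the whole second after the job is handed in: Cap (open side down) and liner both stand on the tray's floor, upright within 0.1 rad, at rest; cap centre 20-28 mm high, within 37 (x) and 35 mm (y) of the tray's middle, liner centre 42.5-50.5 mm high, within 50 and 48 mm, in the tray's own axes (x of cap_center in the frame of tray between -0.037 and 0.037 m and y of cap_center in the frame of tray between -0.035 and 0.035 m and z of cap_center in the frame of tray between 0.02 and 0.028 m and angle between each of cap_center, liner_center's own z axis and vertical below 0.1 rad and x of liner_center in the frame of tray between -0.05 and 0.05 m and y of liner_center in the frame of tray between -0.048 and 0.048 m and z of liner_center in the frame of tray between 0.0425 and 0.0505 m and linear speed of each of cap, liner below 0.02 m/s); the robot touches nothing.
It fails at once if the liner is tipped by more than 0.4 rad (angle between liner_center's own z axis and vertical above 0.4 rad).
It fails at once if the cap is forced: more than 100 N between cap and vessel (contact force between cap and vessel above 100 N).
It fails at once if the cap is let go more than 21 mm above where it would rest in the tray (contact force between the fingers and cap below 0.02 N and z of cap_center in the frame of tray above 0.045 m and horizontal distance between cap_center and vessel above 0.05 m).
It fails at once if the liner is let go more than 20 mm above where it would stand in the tray (contact force between the fingers and liner below 0.02 N and z of liner_center in the frame of tray above 0.0665 m and horizontal distance between liner_center and vessel above 0.04 m).
It fails at once if a bystander is moved by more than 20 mm (distance of any of beaker, dish, crucible_a, sample_bottle_a, sample_bottle_b from where it was at the start of the episode above 0.02 m).
It also fails if it takes over 72 s, if anything falls off the work surface, if the arm or the gripper's body presses on something with over 40 N, if the wrist force passes 120 N, or if a joint passes its speed limit or range.

## Robot

A 6-joint arm with a two-finger parallel gripper is mounted at the origin on the work surface; the furniture and walls round the work are solid. World frame = base frame: x ahead of the robot, y to its left, z up, the work surface at z = 0. Lengths are in m, angles in rad, forces in N, time in s.
With the tool pointing down it reaches from about 0.275 to 0.725 m from the base axis. Payload 5.6 kg.
Tool frame: the origin (TCP) lies where the fingers leave the gripper's body, on its centre line; the fingertips stand 73 mm ahead of it and the grasp point (between the pads) lies 54 mm ahead of it; y points along the fingers, x is the direction in which the jaws open and shut, and the axes are right-handed (so a half turn about y gives the same grasp; the last joint's range is limited). The gripper opens to 85 mm and grips with 20 to 120 N. Pads are 22 mm wide; open, the fingers measure 114 mm over their backs; the gripper's body (76 mm by 85 mm) begins 54 mm behind the grasp point. The pads swing forward as they close: fully open they stand 13 mm farther back than shut.
Start: joints at [-1.002, 0.255, 0.108, 0, -1.424, -0.285], TCP at [0.154, -0.528, 0.304] pointing down, gripper open.
Joint ranges: [-2.95, 2.95], [-1.21, 1.97], [-1.09, 1.5], [-2.87, 1.71], [-2.94, -0.07], [-3.05, 3.05]. Speed limits (rad/s): [2.57, 2.57, 3.14, 3.14, 3.14, 3.14].

## Interface

Orientations are given as a 3x3 rotation matrix whose columns are the frame's x, y, z axes.
In Python, from station import arm gives the robot as it stands.
- The arm moves only by the shell command python3 -m creep 'ROWS' [FORCE]. ROWS is JSON, one flat list of numbers, 7 for each row, row after row: the shift along the tool's x, y, z in mm, then the turn, a rotation vector about the tool's x, y, z in degrees, then the closure in counts, from 0 (fully open) to 255 (shut). In form: [dx, dy, dz, wx, wy, wz, jaw, dx, dy, dz, wx, wy, wz, jaw, ...]. A call has 1 to 5 rows; each row is the pose to reach, as a shift and turn from the pose measured when the call began, along the tool's axes at that moment; what a row does not reach only later rows make up. A row lasts 1/10 s, in which the tool goes at most 50 mm and 8.59 degrees, less where a joint would pass 70% of its speed; a pose out of reach is approached as far as the arm can. A call with a gripper value outside its range is refused whole. The fingers move at their own pace and stop on an object; FORCE is the grip in N (left out, the last holds). Time passes only in rows, so rows that repeat a pose let the fingers close. It gives the time, the measured TCP pose, the force and the opening at its end, in the units of the state.
- arm.observe(): the state, without advancing time (a new reading comes with each control period).
- arm.grab_frame(name): name is "scene" or "top" or "wrist"; returns (picture, depth): 384x512x3 uint8, blue, green, red; 384x512 float32, m along the optical axis (not along the pixel's ray), 0 where there is no reading.
- arm.camera_info(name): a dict with "camera_matrix" (3x3 intrinsics, pixels), "k1" (the pictures are not rectified: a ray, as slopes to the right and down, at radius r is drawn at 1 + k1 r^2 times it, then the intrinsics apply), "world_to_cam" (4x4, takes a point from world to camera coordinates). Camera axes: x right, y down, z forward; pixel columns grow to the right and rows downward; lengths in m; the calibration is good to about 2 mm. A picture is of the moment at which its call begins: read the wrist's pose just before it. camera_info takes no time and is no camera call; for the wrist camera it gives the pose at the moment of the call.
- arm.sign_off(): hands the job in, once; it reports no verdict.
Trained networks look in the newest picture that a camera, given by its name, has taken for a name from the list of things; names that differ only in an ending like _2 or _b are one class to them, and where a whole thing is asked for, a point or a joint stands for the part that bears it (a point fixed in the world has none). Each returns a list of dicts, best first, with "p" (0 to 1); they miss things now and then, are a little off and sometimes report something else, mostly with a low value. They report only what shows in the picture. A call takes as long as a camera call.
- arm.find_in(name, camera): "location" ([x, y, z] in m, in world coordinates, good to about 4 mm: the middle of the surface that is visible of it).
- arm.masks_of(name, camera): "region" (384x512 bool, what is visible of it).
The state is a dict: "time": time; "joint_positions": joint angles; "joint_vel": joint speeds; "tau": joint torques, N m; "ee_pos": TCP position; "ee_rot": TCP orientation; "ft_force": force on the tool from outside, world axes, zero at the start; "wrist_torque": the same for the moment, N m; "opening": opening from 0.0 (shut) to 1.0 (fully open).
Only numpy, scipy, OpenCV 4.12 (cv2) and the standard library are available. Lean on these libraries where they do the work, as an engineer would, in place of code of your own. Each camera call takes 0.05 s, during which the arm holds its last target.

## Working session

There is one attempt and no reset: what is moved stays moved. The work goes in short steps, Python scripts to look and compute and a shell command to move; the robot and the scene stay as the last step left them, time stands still between calls to the robot, and variables do not carry over. Pictures are saved under pics/ and viewed, and the job is handed in when it is done.

```bash
mkdir -p pics; ls; python3 - <<'E'
from station import arm
import cv2
s=arm.observe();print(s)
for n in("scene","top"):
    p,d=arm.grab_frame(n);cv2.imwrite(f"pics/{n}0.png",p)
    for o in("vessel","cap_center","tray","beaker","dish","crucible_a","sample_bottle_a"):
        print(n,o,[(round(r["p"],2),[round(float(v),3) for v in r["location"]]) for r in arm.find_in(o,n)][:3])
print(arm.observe()["time"])
E
```

```text
pics
{'time': 0.0, 'joint_positions': array([-1.00236151e+00,  2.55748408e-01,  1.06985046e-01, -4.88585418e-04,
       -1.42390616e+00, -2.84593440e-01]), 'joint_vel': array([ 6.78675566e-04,  8.02580350e-05, -6.15327785e-04,  6.27492315e-04,
       -6.59417426e-04,  4.93314150e-04]), 'tau': array([-1.53078250e-03, -3.86626911e+01,  2.37935328e+01,  5.36489055e+00,
       -6.01703476e-03, -4.70391376e-05]), 'ee_pos': array([ 0.15398069, -0.5276226 ,  0.3029851 ]), 'ee_rot': array([[-2.79975714e-01, -6.01038303e-04, -9.60006895e-01],
       [ 9.60005136e-01,  1.83878967e-03, -2.79976352e-01],
       [ 1.93352727e-03, -9.99998129e-01,  6.21834087e-05]]), 'ft_force': array([-0.52118249,  0.38768385,  0.38684395]), 'wrist_torque': array([-0.00204057,  0.01782749, -0.02484879]), 'opening': 1.0002396179372046}
scene vessel [(0.7, [0.33, 0.363, 0.018])]
scene cap_center [(0.8, [0.339, 0.35, 0.122])]
scene tray [(0.96, [0.511, 0.338, 0.007]), (0.49, [0.342, 0.349, 0.123])]
scene beaker []
scene dish [(0.69, [0.436, 0.043, 0.016])]
scene crucible_a [(0.69, [0.341, 0.349, 0.121]), (0.61, [0.507, 0.013, 0.016])]
scene sample_bottle_a [(0.71, [0.572, 0.462, 0.048]), (0.53, [0.582, 0.222, 0.049])]
top vessel [(0.64, [0.362, 0.334, 0.012])]
top cap_center [(0.88, [0.354, 0.341, 0.123])]
top tray [(0.59, [0.508, 0.336, 0.003]), (0.2, [0.354, 0.339, 0.123])]
top beaker [(0.62, [0.582, 0.032, 0.024])]
top dish [(0.75, [0.446, 0.044, 0.015]), (0.2, [0.36, 0.332, 0.012])]
top crucible_a [(0.47, [0.51, -0.001, 0.014]), (0.39, [0.362, 0.333, 0.016])]
top sample_bottle_a [(0.81, [0.582, 0.458, 0.06]), (0.61, [0.59, 0.215, 0.069])]
0.8
```

View pics.

View pics/scene0.png

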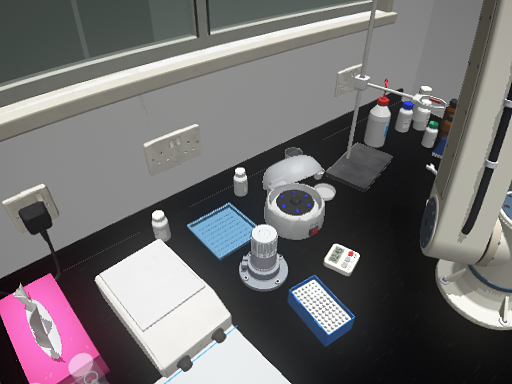

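View pics/top0.png

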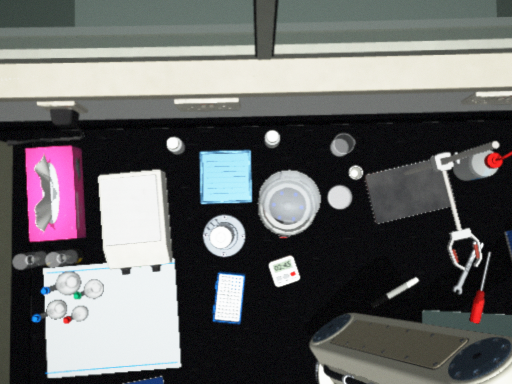

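```bash
cat > h.py <<'E'
import numpy as np, cv2
from station import arm
def cloud(n,d,info=None):
    i=info or arm.camera_info(n);K=np.array(i["camera_matrix"],float);k=i["k1"]
    v,u=np.mgrid[0:d.shape[0],0:d.shape[1]]
    x=(u-K[0,2])/K[0,0];y=(v-K[1,2])/K[1,1]
    rd=np.hypot(x,y);r=rd.copy()
    for _ in range(20): r=rd/(1+k*r*r)
    s=np.where(rd>0,r/np.maximum(rd,1e-9),1)
    T=np.linalg.inv(np.array(i["world_to_cam"]))
    P=np.stack([x*s*d,y*s*d,d],-1)@T[:3,:3].T+T[:3,3]
    P[d<=0]=np.nan
    return P
def proj(n,p,info=None):
    i=info or arm.camera_info(n);T=np.array(i["world_to_cam"]);K=np.array(i["camera_matrix"])
    c=T[:3,:3]@np.array(p)+T[:3,3];x,y=c[0]/c[2],c[1]/c[2];f=1+i["k1"]*(x*x+y*y)
    return K[0,0]*x*f+K[0,2],K[1,1]*y*f+K[1,2]
E
python3 - <<'E'
from h import *
for n in("top","scene"):
    p,d=arm.grab_frame(n);P=cloud(n,d);np.save(n+"P.npy",P);cv2.imwrite(n+"I.png",p)
P=np.load("topP.npy")
X,Y,Z=P[...,0],P[...,1],P[...,2]
print("cam",np.linalg.inv(arm.camera_info("top")["world_to_cam"])[:3,3],np.linalg.inv(arm.camera_info("scene")["world_to_cam"])[:3,3])
for n in("top","scene"):
    P=np.load(n+"P.npy");X,Y,Z=P[...,0],P[...,1],P[...,2]
    print(n)
    for x in np.arange(0.8,0.1,-0.03):
        print("%.2f"%x,*["%4d"%(1000*np.nanmax(Z[m])) if (m:=(abs(X-x)<.015)&(abs(Y-y)<.015)).any() else "   ." for y in np.arange(0.6,0.0,-0.03)])
print(np.arange(.6,0,-.03).round(2))
for n in("top","scene"):
    P=np.load(n+"P.npy");X,Y,Z=P[...,0],P[...,1],P[...,2]
    m=(np.hypot(X-.352,Y-.342)<.045)&(Z>.117)&(Z<.13)
    pts=P[m];c,r=cv2.minEnclosingCircle(pts[:,:2].astype(np.float32));print(n,"cap top",m.sum(),c,r,np.median(pts[:,2]),pts[:,:2].mean(0))
    ms=arm.masks_of("tray",n)
    q=P[ms[0]["region"]];q=q[(abs(q[:,2]-.008)<.015)]
    print("tray",ms[0]["p"],len(q),q.mean(0),cv2.minAreaRect(q[:,:2].astype(np.float32)))
    h=P[(abs(Z-.02)<.02)&(np.hypot(X-.352,Y-.342)<.08)&(Z>.006)]
    print("holder",len(h),np.median(h[:,2]),h.mean(0),cv2.minEnclosingCircle(h[:,:2].astype(np.float32)))
E
```

```text
cam [0.39249984 0.24759083 1.27307328] [-0.01728427  0.67238081  0.64200517]
top
0.80    .    .    .    .    .    .    .    .    .    .    .    .    .    .    .    .    .    .    .    .
0.77    .    .    .    .    .    .    .    .    .    .    .    .    .    .    .    .    .    .    .    .
0.74    .    .    .    .    .    .    .    .    .    .    .    .    .    .    .    .    .    .    .    .
0.71  599  597  598  596  595  596  595  593  592  591  589  588  585  584  584  582  580  579  578  577
0.68  407  408  408  408  407  408  408  409  406  407  408  409  632  632  408  408  408  408  407  407
0.65  380  380  379  381  379  379  380  379  379  380  379  378  379  378  378  379  379  379  378  379
0.62  378  378  380  376  377  378  378  378  377  377  378  377  378  378  377  377  379  378  377  378
0.59    6    4    7    5   79   83    6    8    8    7    5    7   73   82   58    6    7    8   74   74
0.56    6    6    6    5   77   77    7   17   18   17   17   19    6    7    5    6    5    5   75   74
0.53    6   75   73   76   76    7    6   17    9    9    8   19    7    6
[... 4252 characters left out ...]
tray 0.97 2752 [0.50535984 0.33473525 0.00500198] ((0.5060760974884033, 0.33509671688079834), (0.14246581494808197, 0.1379031240940094), 0.6826062202453613)
holder 964 0.013306876027859182 [0.35381306 0.33738858 0.01699243] ((0.3516499102115631, 0.3420809209346771), 0.07961028069257736)
scene cap top 423 (0.3518954813480377, 0.34230950474739075) 0.026705974712967873 0.12071314452273485 [0.35085487 0.34351607]
tray 0.77 2212 [0.50859069 0.33600685 0.00414871] ((0.5120683908462524, 0.335517942905426), (0.1531779021024704, 0.13301771879196167), 0.45079776644706726)
holder 1167 0.01362847522043864 [0.33761864 0.3553856  0.01926367] ((0.35190343856811523, 0.3421124517917633), 0.05381907895207405)
```

```bash
python3 - <<'E'
from h import *
P=np.load("topP.npy");X,Y,Z=P[...,0],P[...,1],P[...,2]
ys=np.arange(0.12,-0.62,-0.04);print(ys.round(2))
for x in np.arange(0.62,-0.1,-0.04):
    print("%.2f"%x,*["%4d"%(1000*np.nanmax(Z[m])) if (m:=(abs(X-x)<.02)&(abs(Y-y)<.02)).any() else "   ." for y in ys])
i=arm.camera_info("wrist");T=np.linalg.inv(i["world_to_cam"]);s=arm.observe();R=s["ee_rot"]
print("cam in tool",R.T@(T[:3,3]-s["ee_pos"]),"\n",R.T@T[:3,:3],i["camera_matrix"])
p,d=arm.grab_frame("wrist");cv2.imwrite("pics/w0.png",p)
p=cv2.imread("pics/top0.png");cv2.imwrite("pics/topc.png",cv2.resize(p[100:384,300:512],None,fx=2.1,fy=2.1))
E
```

```text
[ 0.12  0.08  0.04 -0.   -0.04 -0.08 -0.12 -0.16 -0.2  -0.24 -0.28 -0.32
 -0.36 -0.4  -0.44 -0.48 -0.52 -0.56 -0.6 ]
0.62  379  378  379  379  379  378  379  378  378  377   52   49   53   53    .    .    .    .    .
0.58    7   75   74   74    7    6    5    8    8    8    6    7    7    6    .    .    .    .    .
0.54    6    5   74   66    6    7   18   18   19  119  208  208    5    7    .    .    .    .    .
0.50  147    9    5   33   22   21  497  279   20  119  206  163    6    5    .    .    .    .    .
0.46  175   20   21   20   20   20  271  267   21   21   56    6    7    7    .    .    .    .    .
0.42  180   18   23   19   21   22  264  268   22   20    7    8    7    6    .    .    .    .    .
0.38  170   11    7    7   20   20   19  269  264    6   11    7    8    6    .    .    .    .    .
0.34    7    6    6    7    7    7  269  271  270    6    8    8   17   16    .    .    .    .    .
0.30    6    6    6    7    6    7  267  272  270    6   15   16    6   15    .    .    .    .    .
0.26    5    7    8    9  659    7    7    7    9    8   15   21    7    9    .    
[... 451 characters left out ...]
    .    .    .    .    .    .    .    .    .    .    .    .    .
0.02  158  200    .    .    .    .    .    .    .    .    .    .    .    .    .    .    .    .    .
-0.02   18   22    .    .    .    .    .    .    .    .    .    .    .    .    .    .    .    .    .
-0.06    .    .    .    .    .    .    .    .    .    .    .    .    .    .    .    .    .    .    .
cam in tool [ 0.00093323 -0.0700552   0.07335905] 
 [[ 9.99999364e-01 -7.35657333e-04 -8.55396273e-04]
 [ 6.05663780e-04 -2.89630877e-01  9.57138228e-01]
 [-9.51874929e-04 -9.57138137e-01 -2.89630247e-01]] [[271.71536175   0.         256.82968828]
 [  0.         271.71536175 194.5841012 ]
 [  0.           0.           1.        ]]
```

View pics/topc.png

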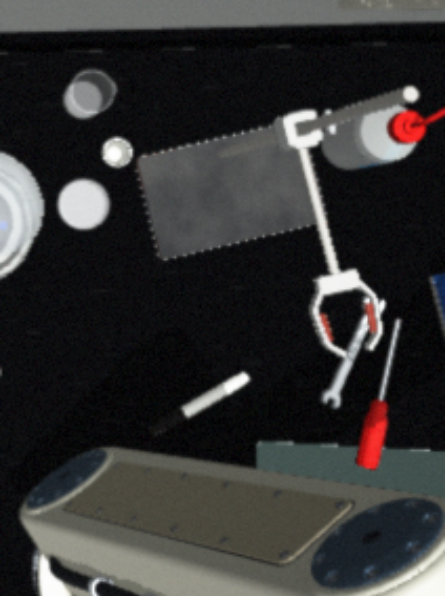

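View pics/w0.png

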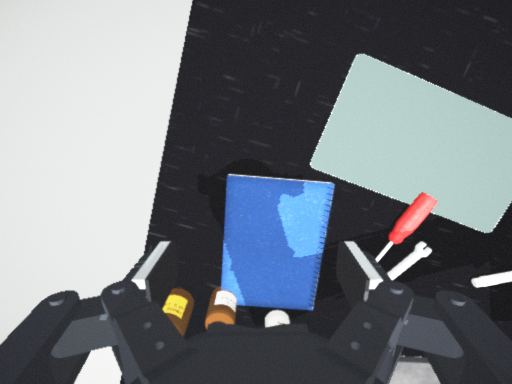

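```bash
python3 - <<'E'
from h import *
for n in ("top","scene"):
    P=np.load(n+"P.npy");X,Y,Z=P[...,0],P[...,1],P[...,2]
    for zz in (.06,.1,.14,.17):
        m=(Z>zz)&(X<.6)&(Y<.3)&(Y>.05)&(X>.3)&(Z<.25);D=np.hypot(X-.352,Y-.342)[m]
        print(n,zz,np.percentile(D[D>.04],1))
E
python3 -m creep '[28,-35,-20,0,0,0,0, 55,-69,-40,0,0,0,0, 83,-103,-60,0,0,0,0, 110,-137,-80,0,0,0,0, 110,-137,-80,0,0,0,0]' 30
```

```text
top 0.06 0.11355712017248493
top 0.1 0.12628802516772883
top 0.14 0.1262974724925863
top 0.17 0.1373026963883908
scene 0.06 0.10912414662761848
scene 0.1 0.12171783403544685
scene 0.14 0.12169775241205776
scene 0.17 0.13600908399111955
time: 1.55
ee_pos: [0.2006, -0.3985, 0.447]
ee_rot: [[-0.282, 0.007, -0.959], [0.959, -0.009, -0.283], [-0.011, -1.0, -0.004]]
ft_force: [-1.0, 0.4, 0.2]
opening: 1.0
```

```bash
python3 -m creep '[34,0,-36,0,0,0,0, 68,0,-72,0,0,0,0, 102,0,-108,0,0,0,0, 136,0,-144,0,0,0,0, 165,0,-175,0,0,0,0]'
```

```text
time: 2.05
ee_pos: [0.3222, -0.1888, 0.4461]
ee_rot: [[-0.283, 0.008, -0.959], [0.959, -0.009, -0.283], [-0.011, -1.0, -0.005]]
ft_force: [0.5, -1.3, -0.6]
opening: 1.001
```

```bash
python3 -m creep '[43,0,-23,0,0,0,0, 86,0,-46,0,0,0,0, 129,0,-69,0,0,0,0, 172,0,-91,0,0,0,0, 216,0,-114,0,0,0,0]'; python3 -c "
from station import arm;print(arm.observe()['joint_positions'])"
```

```text
time: 2.55
ee_pos: [0.3701, 0.0525, 0.4447]
ee_rot: [[-0.283, 0.01, -0.959], [0.959, -0.009, -0.283], [-0.011, -1.0, -0.007]]
ft_force: [1.6, -0.8, 0.4]
opening: 0.997
[ 0.57731032 -0.10988447  0.05674785  0.01250802 -1.73410462 -1.85865679]
```

```bash
python3 -m creep '[47,8,-11,0,6,0,0, 94,16,-22,0,12,0,0, 141,24,-33,0,18,0,0, 188,32,-44,0,24,0,0, 235,40,-54,0,30,0,0]'; python3 -c "
from station import arm;print(arm.observe()['joint_positions'])"
```

```text
time: 3.05
ee_pos: [0.3551, 0.2948, 0.4021]
ee_rot: [[0.238, 0.01, -0.971], [0.971, -0.008, 0.238], [-0.006, -1.0, -0.011]]
ft_force: [1.5, 0.0, -0.8]
opening: 0.996
[ 1.04249197  0.06563347  0.12022597  0.01261481 -1.62761104 -2.85246139]
```

```bash
cat >> h.py <<'E'
from scipy.spatial.transform import Rotation as Ro
def go(p,yaw=None):
    s=arm.observe();R=s["ee_rot"];
    if yaw is None: yaw=np.degrees(np.arctan2(R[1,0],R[0,0]))
    a=np.radians(yaw);x=np.array([np.cos(a),np.sin(a),0]);y=np.array([0,0,-1.]);T=np.stack([x,y,np.cross(x,y)],1)
    print("t",round(s["time"],2),"pos",s["ee_pos"].round(4),"yaw",round(float(np.degrees(np.arctan2(R[1,0],R[0,0]))),1),"j6",np.degrees(s["joint_positions"][5]).round(1),"f",np.round(s["ft_force"],1),"tq",np.round(s["wrist_torque"],2),"op",round(s["opening"],3))
    print("shift mm",(R.T@(np.array(p)-s["ee_pos"])*1000).round(1),"rot deg",np.degrees(Ro.from_matrix(R.T@T).as_rotvec()).round(2))
E
python3 -c "
from h import *
go([.352,.342,.28])"
```

```text
t 3.05 pos [0.3551 0.2948 0.4021] yaw 76.3 j6 -163.4 f [ 1.5  0.  -0.8] tq [ 0.02 -0.13 -0.02] op 0.996
shift mm [ 45.8 121.7  15.6] rot deg [ 0.66  0.   -0.33]
```

```bash
python3 -m creep '[16,41,5,0.3,0,-0.2,0, 32,82,10,0.7,0,-0.3,0, 46,122,16,0.7,0,-0.3,0, 46,122,16,0.7,0,-0.3,0]'; python3 - <<'E'
from h import *
go([.352,.342,.162])
i=arm.camera_info("wrist");p,d=arm.grab_frame("wrist");cv2.imwrite("pics/w1.png",p)
P=cloud("wrist",d,i);X,Y,Z=P[...,0],P[...,1],P[...,2]
m=(np.hypot(X-.352,Y-.342)<.045)&(Z>.112)&(Z<.13)
q=P[m];print(m.sum(),np.median(q[:,2]),cv2.minEnclosingCircle(q[:,:2].astype(np.float32)),q.mean(0))
print(proj("wrist",[.352,.342,.122],i))
E
```

```text
time: 3.45
ee_pos: [0.3496, 0.3414, 0.2736]
ee_rot: [[0.237, -0.008, -0.972], [0.971, -0.009, 0.237], [-0.011, -1.0, 0.006]]
ft_force: [-0.4, -0.0, -1.1]
opening: 1.004
t 3.45 pos [0.3496 0.3414 0.2736] yaw 76.3 j6 -166.3 f [-0.4 -0.  -1.1] tq [-0.1  -0.01  0.01] op 1.004
shift mm [  2.4 111.6  -2.8] rot deg [-0.34 -0.   -0.64]
2808 0.12175995028802983 ((0.3536084294319153, 0.34245818853378296), 0.027549711987376213) [0.35121831 0.34307816 0.12140101]
(np.float64(259.1735284212375), np.float64(205.4406595348709))
```

View pics/w1.png

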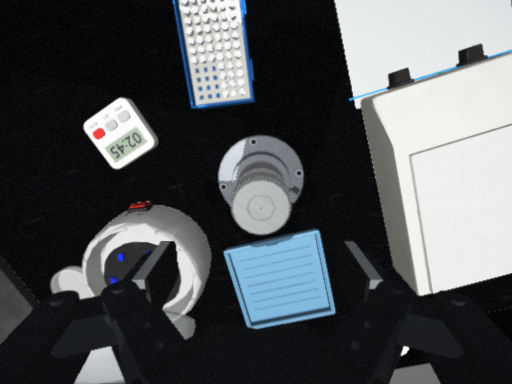

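```bash
python3 -c "
from h import *
go([.3522,.3424,.158])"; python3 -m creep '[1,38,-1,-0.2,0,-0.4,0, 3,77,-2,-0.3,0,-0.6,0, 3.3,115,-3,-0.3,0,-0.6,0, 3.3,115,-3,-0.3,0,-0.6,0]'; python3 -c "
from h import *
go([.3522,.3424,.158])"
```

```text
t 3.5 pos [0.351  0.3416 0.2775] yaw 76.3 j6 -166.3 f [-0.  -0.4  1.8] tq [ 0.04 -0.04  0.04] op 0.999
shift mm [  1.8 119.5  -1.2] rot deg [-0.13 -0.   -0.37]
time: 3.9
ee_pos: [0.3537, 0.3416, 0.1605]
ee_rot: [[0.238, 0.001, -0.971], [0.971, -0.002, 0.238], [-0.002, -1.0, -0.001]]
ft_force: [-0.4, -1.4, -0.6]
opening: 1.001
t 3.9 pos [0.3537 0.3416 0.1605] yaw 76.2 j6 -166.2 f [-0.4 -1.4 -0.6] tq [-0.12  0.06 -0.02] op 1.001
shift mm [0.5 2.5 1.6] rot deg [ 0.05  0.   -0.09]
```

```bash
python3 -m creep '[0.5,2.5,1.6,0,0,0,0, 0.5,2.5,1.6,0,0,0,0]'; python3 - <<'E'
from h import *
go([.3522,.3424,.158])
i=arm.camera_info("wrist");p,d=arm.grab_frame("wrist");cv2.imwrite("pics/w2.png",p)
P=cloud("wrist",d,i);X,Y,Z=P[...,0],P[...,1],P[...,2]
m=(np.hypot(X-.352,Y-.342)<.045)&(Z>.112)&(Z<.13)
q=P[m];print(m.sum(),np.median(q[:,2]),cv2.minEnclosingCircle(q[:,:2].astype(np.float32)),q.mean(0))
print(proj("wrist",[.3522,.3424,.122],i))
go([.3522,.3424,.158])
E
```

```text
time: 4.1
ee_pos: [0.3532, 0.3435, 0.1606]
ee_rot: [[0.238, 0.003, -0.971], [0.971, 0.001, 0.238], [0.002, -1.0, -0.003]]
ft_force: [-0.2, -0.3, 0.3]
opening: 1.003
t 4.1 pos [0.3532 0.3435 0.1606] yaw 76.3 j6 -166.4 f [-0.2 -0.3  0.3] tq [-0.01  0.02 -0.01] op 1.003
shift mm [-1.3  2.6  0.7] rot deg [ 0.15 -0.    0.13]
10016 0.1217939990337914 ((0.3487199544906616, 0.34334948658943176), 0.04488353431224823) [0.34884116 0.34045262 0.12130056]
(np.float64(252.07972541316954), np.float64(277.99250589771185))
t 4.15 pos [0.3531 0.3435 0.1606] yaw 76.3 j6 -166.4 f [-0.1  0.9  0.8] tq [ 0.04  0.   -0.02] op 1.001
shift mm [-1.3  2.6  0.6] rot deg [ 0.15 -0.    0.14]
```

View pics/w2.png

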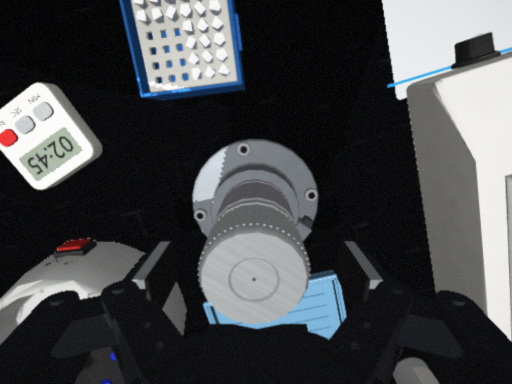

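```bash
python3 -m creep '[0,1,0,0,0,0,140, 0,2,0,0,0,0,255, 0,2,0,0,0,0,255, 0,2,0,0,0,0,255, 0,2,0,0,0,0,255]' 50; python3 -c "
from h import *
go([.3530,.3434,.159])"
```

```text
time: 4.65
ee_pos: [0.3534, 0.3437, 0.16]
ee_rot: [[0.237, 0.004, -0.972], [0.972, 0.003, 0.237], [0.004, -1.0, -0.004]]
ft_force: [-2.1, -3.0, 7.8]
opening: 0.623
t 4.65 pos [0.3534 0.3437 0.16  ] yaw 76.3 j6 -166.4 f [-2.1 -3.   7.8] tq [-0.76  0.76 -0.05] op 0.623
shift mm [-0.4  1.   0.3] rot deg [ 0.21 -0.    0.21]
```

```bash
python3 -m creep '[0,0,0,0,-8.5,0,255, 0,0,0,0,-17,0,255, 0,0,0,0,-25.5,0,255, 0,0,0,0,-34,0,255, 0,0,0,0,-42,0,255]'; python3 -c "
from h import *
go([.3534,.3437,.16])"
```

```text
time: 5.15
ee_pos: [0.3532, 0.3435, 0.1601]
ee_rot: [[-0.479, 0.004, -0.878], [0.878, 0.002, -0.479], [-0.0, -1.0, -0.005]]
ft_force: [-0.3, -1.4, -0.0]
opening: 0.625
t 5.15 pos [0.3532 0.3435 0.1601] yaw 118.6 j6 -124.0 f [-0.3 -1.4 -0. ] tq [-0.33  0.35 -0.01] op 0.625
shift mm [ 0.1  0.1 -0.3] rot deg [ 0.26  0.   -0.01]
```

```bash
python3 -m creep '[0,0,0,0,-8.5,0,255, 0,-0.1,0,0,-17,0,255, 0,-0.2,0,0,-25.5,0,255, 0,-0.3,0,0,-34,0,255, 0,-0.5,0,0,-42.5,0,255]'; python3 -c "
from h import *
go([.3534,.3437,.1608])"
```

```text
time: 5.65
ee_pos: [0.353, 0.3432, 0.1606]
ee_rot: [[-0.948, 0.004, -0.318], [0.318, 0.002, -0.948], [-0.003, -1.0, -0.003]]
ft_force: [0.6, -0.3, -0.8]
opening: 0.621
t 5.65 pos [0.353  0.3432 0.1606] yaw 161.5 j6 -81.2 f [ 0.6 -0.3 -0.8] tq [-0.2   0.23  0.04] op 0.621
shift mm [-0.2 -0.2 -0.6] rot deg [ 0.15  0.   -0.16]
```

```bash
python3 -m creep '[0,-0.1,0,0,-8.5,0,255, 0,-0.3,0,0,-17,0,255, 0,-0.4,0,0,-25.5,0,255, 0,-0.5,0,0,-34,0,255, 0,-0.7,0,0,-42.5,0,255]'; python3 -c "
from h import *
go([.3534,.3437,.161])"
```

```text
time: 6.15
ee_pos: [0.3529, 0.3431, 0.1614]
ee_rot: [[-0.911, 0.003, 0.412], [-0.412, 0.001, -0.911], [-0.004, -1.0, 0.0]]
ft_force: [-0.2, -0.4, -0.8]
opening: 0.616
t 6.15 pos [0.3529 0.3431 0.1614] yaw -155.7 j6 -38.3 f [-0.2 -0.4 -0.8] tq [-0.03  0.05  0.01] op 0.616
shift mm [-0.7  0.4 -0.3] rot deg [-0.  -0.  -0.2]
```

```bash
python3 -m creep '[0,-0.1,0,0,-8.5,0,255, 0,-0.3,0,0,-17,0,255, 0,-0.4,0,0,-25.5,0,255, 0,-0.5,0,0,-34,0,255, 0,-0.7,0,0,-42.5,0,255]'; python3 -c "
from h import *
go([.353,.3433,.1618])"
```

```text
time: 6.65
ee_pos: [0.3528, 0.343, 0.1621]
ee_rot: [[-0.388, 0.003, 0.922], [-0.922, 0.001, -0.388], [-0.002, -1.0, 0.002]]
ft_force: [-0.0, -0.5, -2.0]
opening: 0.626
t 6.65 pos [0.3528 0.343  0.1621] yaw -112.8 j6 4.5 f [-0.  -0.5 -2. ] tq [-0.1   0.01  0.08] op 0.626
shift mm [-0.4  0.3  0.1] rot deg [-0.13 -0.   -0.13]
```

```bash
python3 -m creep '[0,-0.1,0,0,-8.5,0,255, 0,-0.3,0,0,-17,0,255, 0,-0.4,0,0,-25.5,0,255, 0,-0.5,0,0,-34,0,255, 0,-0.7,0,0,-42.5,0,255]'; python3 - <<'E'
from h import *
go([.353,.3433,.1625])
p,d=arm.grab_frame("wrist");cv2.imwrite("pics/w3.png",p)
E
```

```text
time: 7.15
ee_pos: [0.3526, 0.343, 0.1629]
ee_rot: [[0.342, 0.003, 0.94], [-0.94, 0.001, 0.342], [-0.0, -1.0, 0.003]]
ft_force: [0.2, -0.2, -1.1]
opening: 0.618
t 7.15 pos [0.3526 0.343  0.1629] yaw -70.0 j6 47.4 f [ 0.2 -0.2 -1.1] tq [0.03 0.09 0.01] op 0.618
shift mm [-0.2  0.4  0.5] rot deg [-0.17 -0.   -0.01]
```

View pics/w3.png

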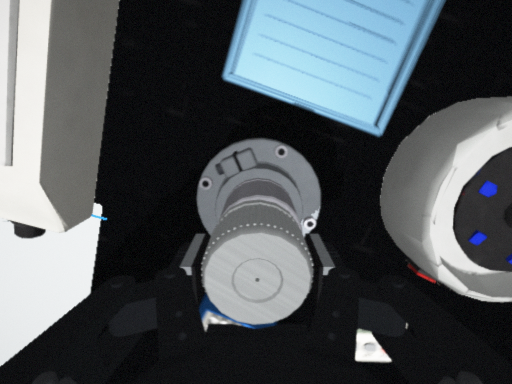

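```bash
python3 -m creep '[0,-0.1,0,0,-8.5,0,255, 0,-0.3,0,0,-17,0,255, 0,-0.4,0,0,-25.5,0,255, 0,-0.5,0,0,-34,0,255, 0,-0.7,0,0,-42.5,0,255]'; python3 - <<'E'
from h import *
go([.353,.3433,.1625])
a=cv2.imread("pics/w2.png")[215:335,190:320];b=cv2.imread("pics/w3.png")[215:335,190:320]
cv2.imwrite("pics/cmp.png",cv2.resize(np.hstack([a,b]),None,fx=3,fy=3))
E
```

```text
time: 7.7
ee_pos: [0.3526, 0.343, 0.1636]
ee_rot: [[0.89, 0.003, 0.457], [-0.457, 0.001, 0.89], [0.002, -1.0, 0.002]]
ft_force: [-0.3, 0.7, -0.0]
opening: 0.623
t 7.7 pos [0.3526 0.343  0.1636] yaw -27.2 j6 90.2 f [-0.3  0.7 -0. ] tq [0.01 0.03 0.01] op 0.623
shift mm [0.2 1.1 0.5] rot deg [-0.12  0.    0.1 ]
```

View pics/cmp.png

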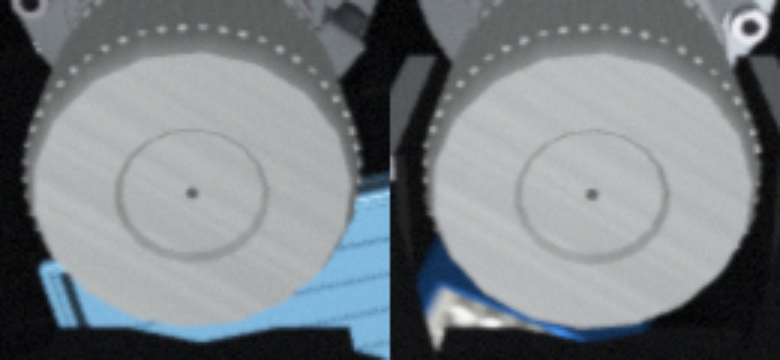

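```bash
python3 -m creep '[0,-0.1,0,0,-8.5,0,255, 0,-0.3,0,0,-17,0,255, 0,-0.4,0,0,-25.5,0,255, 0,-0.5,0,0,-34,0,255, 0,-0.7,0,0,-42.5,0,255]'; python3 -c "
from h import *
go([.353,.3433,.1618])"
```

```text
time: 8.2
ee_pos: [0.3525, 0.3429, 0.1643]
ee_rot: [[0.964, 0.002, -0.267], [0.267, 0.001, 0.964], [0.003, -1.0, 0.0]]
ft_force: [0.6, 0.1, -0.8]
opening: 0.625
t 8.2 pos [0.3525 0.3429 0.1643] yaw 15.5 j6 132.9 f [ 0.6  0.1 -0.8] tq [-0.    0.03  0.04] op 0.625
shift mm [0.6 2.5 0.3] rot deg [-0.02  0.    0.15]
```

```bash
python3 -m creep '[0,-0.1,0,0,-8.5,0,255, 0,-0.3,0,0,-17,0,255, 0,-0.4,0,0,-25.5,0,255, 0,-0.5,0,0,-32,0,255, 0,-0.5,0,0,-32,0,255]'; python3 - <<'E'
from h import *
go([.353,.3433,.1625])
E
```

```text
time: 8.7
ee_pos: [0.3524, 0.3429, 0.1648]
ee_rot: [[0.677, 0.002, -0.736], [0.736, 0.001, 0.677], [0.002, -1.0, -0.001]]
ft_force: [-0.5, 0.1, 0.0]
opening: 0.623
t 8.7 pos [0.3524 0.3429 0.1648] yaw 47.4 j6 164.8 f [-0.5  0.1  0. ] tq [ 0.02 -0.03 -0.  ] op 0.623
shift mm [ 0.7  2.3 -0.1] rot deg [ 0.06 -0.    0.13]
```

```bash
python3 -m creep '[0,0,0,0,0,0,50, 0,0,0,0,0,0,50, 0,0,0,0,8.5,0,50, 0,0,0,0,17,0,50, 0,0,0,0,25.5,0,50]'; python3 -m creep '[0,0,0,0,8.5,0,50, 0,0,0,0,17,0,50, 0,0,0,0,25.5,0,50, 0,0,0,0,34,0,50, 0,0,0,0,42.5,0,50]'; python3 -m creep '[0,0,0,0,8.5,0,50, 0,0,0,0,17,0,50, 0,0,0,0,25.5,0,50, 0,0,0,0,34,0,50, 0,0,0,0,42.5,0,50]';python3 -c "
from h import *
go([.3525,.343,.165])"
```

```text
time: 9.2
ee_pos: [0.3525, 0.343, 0.165]
ee_rot: [[0.931, 0.003, -0.365], [0.365, 0.001, 0.931], [0.003, -1.0, 0.0]]
ft_force: [-0.3, 0.2, 0.2]
opening: 0.801
time: 9.7
ee_pos: [0.3526, 0.3431, 0.1652]
ee_rot: [[0.93, 0.003, 0.368], [-0.368, 0.002, 0.93], [0.002, -1.0, 0.002]]
ft_force: [0.9, -0.5, -0.1]
opening: 0.807
time: 10.2
ee_pos: [0.3527, 0.3432, 0.1653]
ee_rot: [[0.43, 0.003, 0.903], [-0.903, 0.002, 0.43], [-0.0, -1.0, 0.003]]
ft_force: [0.5, 0.3, -0.4]
opening: 0.803
t 10.2 pos [0.3527 0.3432 0.1653] yaw -64.5 j6 52.8 f [ 0.5  0.3 -0.4] tq [ 0.    0.06 -0.03] op 0.803
shift mm [ 0.1  0.3 -0.2] rot deg [-0.2  -0.   -0.02]
```

```bash
python3 -m creep '[0,0,0,0,8.5,0,50, 0,0,0,0,17,0,50, 0,0,0,0,25.5,0,50, 0,0,0,0,34,0,50, 0,0,0,0,42.5,0,50]'; python3 -m creep '[0,0,0,0,8.5,0,50, 0,0,0,0,17,0,50, 0,0,0,0,25.5,0,50, 0,0,0,0,34,0,50, 0,0,0,0,42.5,0,50]'; python3 -m creep '[0,0,0,0,8.5,0,50, 0,0,0,0,17,0,50, 0,0,0,0,25.5,0,50, 0,0,0,0,34,0,50, 0,0,0,0,42.5,0,50]';python3 -m creep '[0,0,0,0,8.5,0,50, 0,0,0,0,17,0,50, 0,0,0,0,25.5,0,50, 0,0,0,0,25.5,0,50]'; python3 - <<'E'
from h import *
go([.3528,.3431,.165])
i=arm.camera_info("wrist");p,d=arm.grab_frame("wrist");cv2.imwrite("pics/w4.png",p)
P=cloud("wrist",d,i);X,Y,Z=P[...,0],P[...,1],P[...,2]
m=(np.hypot(X-.353,Y-.342)<.02)&(Z>.10)
print(m.sum(),np.median(P[m][:,2]));print(proj("wrist",[.3528,.3431,.127],i))
E
```

```text
time: 10.7
ee_pos: [0.3527, 0.3432, 0.1655]
ee_rot: [[-0.301, 0.003, 0.954], [-0.954, 0.002, -0.301], [-0.003, -1.0, 0.003]]
ft_force: [0.0, -0.3, 0.2]
opening: 0.804
time: 11.2
ee_pos: [0.3528, 0.3433, 0.1657]
ee_rot: [[-0.87, 0.003, 0.493], [-0.493, 0.002, -0.87], [-0.004, -1.0, -0.0]]
ft_force: [0.6, 1.2, -0.1]
opening: 0.801
time: 11.7
ee_pos: [0.3529, 0.3434, 0.1659]
ee_rot: [[-0.973, 0.004, -0.233], [0.233, 0.003, -0.973], [-0.003, -1.0, -0.003]]
ft_force: [0.4, 0.5, -1.0]
opening: 0.799
time: 12.1
ee_pos: [0.353, 0.3435, 0.166]
ee_rot: [[-0.776, 0.004, -0.631], [0.631, 0.003, -0.776], [-0.001, -1.0, -0.005]]
ft_force: [0.6, 0.6, 0.2]
opening: 0.804
t 12.1 pos [0.353  0.3435 0.166 ] yaw 140.9 j6 -101.8 f [0.6 0.6 0.2] tq [-0.03  0.05 -0.02] op 0.804
shift mm [-0.1  1.   0.4] rot deg [ 0.27  0.   -0.07]
10920 0.16788575105416811
(np.float64(255.5106967279632), np.float64(276.0593051415065))
```

View pics/w4.png

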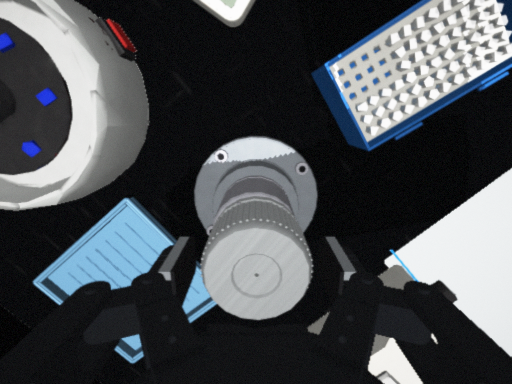

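```bash
python3 -m creep '[0,1,0,0.3,0,0,150, 0,1,0,0.3,0,0,255, 0,1,0,0.3,0,0,255, 0,1,0,0.3,0,0,255]' 50;python3 -c "
from h import *
go([.353,.3433,.165])";  python3 -m creep '[0,0,0,0,-8.5,0,255, 0,-0.3,0,0,-17,0,255, 0,-0.4,0,0,-25.5,0,255, 0,-0.5,0,0,-34,0,255, 0,-0.7,0,0,-42.5,0,255]'; python3 -c "
from h import *
go([.3525,.343,.165])"
```

```text
time: 12.55
ee_pos: [0.353, 0.3439, 0.1654]
ee_rot: [[-0.779, 0.001, -0.627], [0.627, -0.0, -0.779], [-0.001, -1.0, -0.0]]
ft_force: [-3.0, 0.5, 4.3]
opening: 0.625
t 12.55 pos [0.353  0.3439 0.1654] yaw 141.2 j6 -101.4 f [-3.   0.5  4.3] tq [0.21 0.92 0.  ] op 0.625
shift mm [-0.4  0.4  0.4] rot deg [ 0.02  0.   -0.06]
time: 13.05
ee_pos: [0.3531, 0.3435, 0.1661]
ee_rot: [[-0.998, 0.001, 0.071], [-0.071, -0.001, -0.998], [-0.001, -1.0, 0.001]]
ft_force: [-0.1, -0.3, 2.9]
opening: 0.626
t 13.05 pos [0.3531 0.3435 0.1661] yaw -176.0 j6 -58.5 f [-0.1 -0.3  2.9] tq [-0.26  0.32 -0.12] op 0.626
shift mm [0.7 1.1 0.5] rot deg [-0.06 -0.   -0.07]
```

```bash
python3 -m creep '[0,-0.1,0,0,-8.5,0,255, 0,-0.3,0,0,-17,0,255, 0,-0.4,0,0,-25.5,0,255, 0,-0.5,0,0,-34,0,255, 0,-0.7,0,0,-42.5,0,255]'; python3 -c "
from h import *
go([.353,.3433,.165])";  python3 -m creep '[0,-0.1,0,0,-8.5,0,255, 0,-0.3,0,0,-17,0,255, 0,-0.4,0,0,-25.5,0,255, 0,-0.5,0,0,-34,0,255, 0,-0.7,0,0,-42.5,0,255]'; python3 -c "
from h import *
go([.3525,.343,.165])"
```

```text
time: 13.55
ee_pos: [0.3532, 0.3433, 0.1668]
ee_rot: [[-0.683, 0.001, 0.73], [-0.73, -0.001, -0.683], [0.0, -1.0, 0.002]]
ft_force: [-0.9, -0.0, 3.1]
opening: 0.621
t 13.55 pos [0.3532 0.3433 0.1668] yaw -133.1 j6 -15.7 f [-0.9 -0.   3.1] tq [-0.12  0.53 -0.09] op 0.621
shift mm [ 0.2  1.8 -0.1] rot deg [-0.11  0.    0.01]
time: 14.05
ee_pos: [0.3533, 0.3431, 0.1676]
ee_rot: [[-0.004, 0.001, 1.0], [-1.0, -0.002, -0.004], [0.002, -1.0, 0.001]]
ft_force: [-1.1, 0.6, 3.2]
opening: 0.625
t 14.05 pos [0.3533 0.3431 0.1676] yaw -90.2 j6 27.2 f [-1.1  0.6  3.2] tq [-0.18  0.23 -0.07] op 0.625
shift mm [ 0.1  2.6 -0.8] rot deg [-0.08  0.    0.1 ]
```

```bash
python3 -m creep '[0,-0.1,0,0,-8.5,0,255, 0,-0.3,0,0,-17,0,255, 0,-0.4,0,0,-25.5,0,255, 0,-0.5,0,0,-34,0,255, 0,-0.7,0,0,-42.5,0,255]'; python3 -c "
from h import *
go([.353,.3433,.165])";  python3 -m creep '[0,-0.1,0,0,-8.5,0,255, 0,-0.3,0,0,-17,0,255, 0,-0.4,0,0,-25.5,0,255, 0,-0.5,0,0,-34,0,255, 0,-0.7,0,0,-42.5,0,255]'; python3 -c "
from h import *
go([.3525,.343,.165])"
```

```text
time: 14.55
ee_pos: [0.3534, 0.3429, 0.1683]
ee_rot: [[0.678, 0.002, 0.735], [-0.735, -0.002, 0.678], [0.003, -1.0, -0.0]]
ft_force: [-0.3, -1.2, 2.0]
opening: 0.627
t 14.55 pos [0.3534 0.3429 0.1683] yaw -47.3 j6 70.1 f [-0.3 -1.2  2. ] tq [-0.17  0.27 -0.1 ] op 0.627
shift mm [-0.6  3.3 -0. ] rot deg [ 0.02 -0.    0.15]
time: 15.05
ee_pos: [0.3536, 0.3428, 0.169]
ee_rot: [[0.997, 0.002, 0.078], [-0.078, -0.002, 0.997], [0.002, -1.0, -0.002]]
ft_force: [0.1, 0.4, 2.7]
opening: 0.623
t 15.05 pos [0.3536 0.3428 0.169 ] yaw -4.5 j6 113.0 f [0.1 0.4 2.7] tq [-0.07  0.19 -0.06] op 0.623
shift mm [-1.1  4.   0.1] rot deg [ 0.12 -0.    0.12]
```

```bash
python3 -m creep '[0,-0.1,0,0,-8.5,0,255, 0,-0.3,0,0,-17,0,255, 0,-0.4,0,0,-25.5,0,255, 0,-0.4,0,0,-32,0,255, 0,-0.4,0,0,-32,0,255]'; python3 -c "
from h import *
go([.353,.3433,.165])"
```

```text
time: 15.55
ee_pos: [0.3538, 0.3429, 0.1695]
ee_rot: [[0.886, 0.003, -0.464], [0.464, -0.002, 0.886], [0.001, -1.0, -0.003]]
ft_force: [-0.5, -0.3, 2.7]
opening: 0.619
t 15.55 pos [0.3538 0.3429 0.1695] yaw 27.6 j6 145.0 f [-0.5 -0.3  2.7] tq [-0.1  -0.05  0.1 ] op 0.619
shift mm [-0.5  4.5  0.8] rot deg [ 0.18 -0.    0.07]
```

```bash
python3 -m creep '[0,-0.8,0,0,0,0,255, 0,-1.6,0,0,0,0,255, 0,-2.4,0,0,0,0,255, 0,-3.2,0,0,0,0,255, 0,-4,0,0,0,0,255]'; python3 -c "
from h import *
go([.353,.3433,.21])"
```

```text
time: 16.05
ee_pos: [0.3538, 0.3428, 0.1734]
ee_rot: [[0.886, 0.002, -0.463], [0.463, -0.003, 0.886], [0.001, -1.0, -0.003]]
ft_force: [0.5, 0.2, -0.6]
opening: 0.621
t 16.05 pos [0.3538 0.3428 0.1734] yaw 27.6 j6 145.0 f [ 0.5  0.2 -0.6] tq [0.05 0.02 0.  ] op 0.621
shift mm [ -0.4 -36.6   0.7] rot deg [ 0.19 -0.    0.05]
```

```bash
python3 -m creep '[0,-12,0,0,0,0,255, 0,-24,0,0,0,0,255, 0,-36,0,0,0,0,255, 0,-47,0,0,0,0,255, 0,-47,0,0,0,0,255]'; python3 - <<'E'
from h import *
go([.353,.3433,.22])
i=arm.camera_info("scene");p,d=arm.grab_frame("scene");cv2.imwrite("pics/s5.png",cv2.resize(p[150:330,180:400],None,fx=3,fy=3))
go([.482,.332,.22],-90)
E
```

```text
time: 16.55
ee_pos: [0.3541, 0.3435, 0.222]
ee_rot: [[0.886, 0.004, -0.463], [0.463, -0.0, 0.886], [0.004, -1.0, -0.002]]
ft_force: [0.8, 0.4, -1.0]
opening: 0.623
t 16.55 pos [0.3541 0.3435 0.222 ] yaw 27.6 j6 145.0 f [ 0.8  0.4 -1. ] tq [ 0.03  0.03 -0.04] op 0.623
shift mm [-1.1  2.   0.3] rot deg [ 0.11 -0.    0.21]
t 16.6 pos [0.3538 0.3432 0.2209] yaw 27.6 j6 145.0 f [ 0.5 -0.6 -1.5] tq [0.03 0.07 0.04] op 0.621
shift mm [108.5   1.3 -69.3] rot deg [-4.0000e-02  1.1759e+02  2.1000e-01]
```

View pics/s5.png

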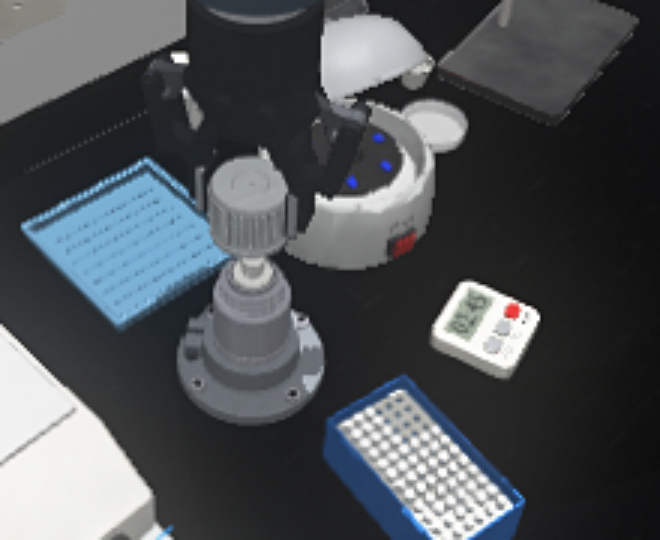

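```bash
python3 -m creep '[22,0,-14,0,8.5,0,255, 44,0,-28,0,17,0,255, 66,0,-42,0,25.5,0,255, 88,1,-56,0,34,0.1,255, 108,1,-69,0,42.5,0.2,255]';python3 -m creep '[0,0,0,0,8.5,0,255, 0,0,0,0,17,0,255, 0,0,0,0,25.5,0,255, 0,0,0,0,34,0,255, 0,0,0,0,42.5,0,255]'; python3 -c "
from h import *
go([.482,.332,.16],-90)"
```

```text
time: 17.1
ee_pos: [0.4822, 0.3316, 0.219]
ee_rot: [[0.965, -0.002, 0.264], [-0.264, -0.003, 0.965], [-0.001, -1.0, -0.003]]
ft_force: [-0.1, 0.9, -1.3]
opening: 0.624
time: 17.6
ee_pos: [0.4819, 0.3314, 0.2178]
ee_rot: [[0.528, -0.004, 0.849], [-0.849, -0.004, 0.528], [0.001, -1.0, -0.005]]
ft_force: [0.3, 0.4, -0.9]
opening: 0.624
t 17.6 pos [0.4819 0.3314 0.2178] yaw -58.2 j6 72.0 f [ 0.3  0.4 -0.9] tq [ 0.03 -0.03  0.01] op 0.624
shift mm [-0.5 57.8  0.7] rot deg [ 0.27 31.85  0.16]
```

```bash
python3 -m creep '[0,20,0,0,8,0,255, 0,40,0,0.1,16,0.1,255, 0,60,0.5,0.2,24,0.2,255, 0,80,0.7,0.3,32,0.2,255, 0,93,0.7,0.3,32,0.2,255]'; python3 - <<'E'
from h import *
go([.482,.332,.083],-90)
p,d=arm.grab_frame("scene");cv2.imwrite("pics/s6.png",cv2.resize(p[150:330,150:370],None,fx=3,fy=3))
i=arm.camera_info("wrist");p,d=arm.grab_frame("wrist")
for a,b in ((.062,.06),(.062,-.06),(-.062,.06),(-.062,-.06)):
    u=proj("wrist",[.507+a,.3355+b,.013],i);print(u);
    if 0<u[0]<512 and 0<u[1]<384: cv2.circle(p,(int(u[0]),int(u[1])),3,(0,0,255),-1)
cv2.imwrite("pics/w6.png",p)
E
```

```text
time: 18.1
ee_pos: [0.4813, 0.3306, 0.1222]
ee_rot: [[-0.004, -0.002, 1.0], [-1.0, -0.002, -0.004], [0.002, -1.0, -0.002]]
ft_force: [-0.4, -0.2, -0.3]
opening: 0.621
t 18.1 pos [0.4813 0.3306 0.1222] yaw -90.2 j6 40.0 f [-0.4 -0.2 -0.3] tq [-0.02 -0.01  0.02] op 0.621
shift mm [-1.4 39.2  0.8] rot deg [ 0.14 -0.24  0.09]
(np.float64(150.55789420880652), np.float64(87.0973487975847))
(np.float64(347.1099125966092), np.float64(86.8034385207689))
(np.float64(169.71854523520528), np.float64(266.0199474165084))
(np.float64(331.2705011900409), np.float64(265.55920511645854))
```

View pics/s6.png

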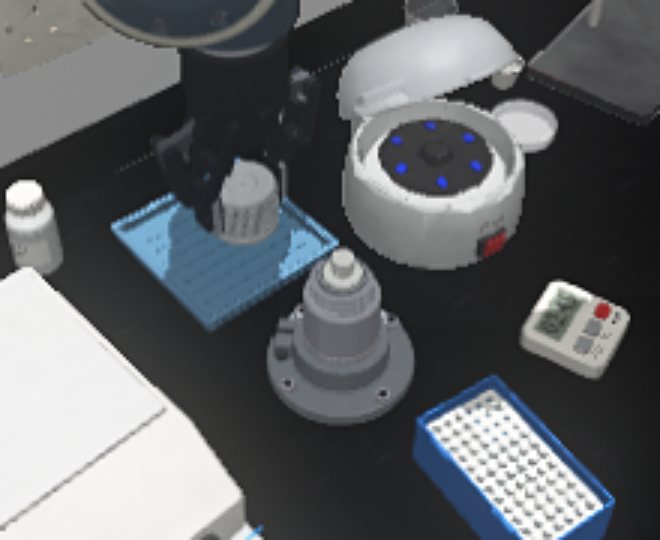

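View pics/w6.png

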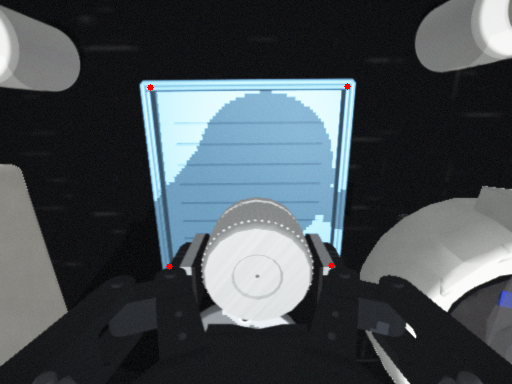

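```bash
python3 -m creep '[0,10,0,0.1,0,0,255, -1,20,1,0.1,0,0,255, -1.4,29,1,0.1,0,0.1,255, -1.4,34,1,0.1,0,0.1,255, -1.4,34,1,0.1,0,0.1,255]'; python3 -c "
from h import *
go([.482,.332,.083],-90)"
```

```text
time: 18.7
ee_pos: [0.4817, 0.3314, 0.0872]
ee_rot: [[0.001, -0.003, 1.0], [-1.0, -0.002, 0.001], [0.002, -1.0, -0.003]]
ft_force: [-0.3, 0.3, -0.9]
opening: 0.622
t 18.7 pos [0.4817 0.3314 0.0872] yaw -89.9 j6 40.3 f [-0.3  0.3 -0.9] tq [ 0.01 -0.05 -0.  ] op 0.622
shift mm [-0.6  4.2  0.4] rot deg [0.16 0.05 0.12]
```

```bash
python3 -m creep '[0,1,0,0.1,0,0,255, 0,2,0,0.1,0,0,255, 0,3,0,0.1,0,0.1,255, 0,3,0,0.1,0,0.1,255]'; python3 -c "
from h import *
go([.482,.332,.083],-90)"; python3 -m creep '[0,0.7,0,0,0,0,255, 0,1.5,0,0,0,0,255, 0,1.5,0,0,0,0,255]';python3 -c "
from h import *
go([.482,.332,.083],-90)"
```

```text
time: 19.1
ee_pos: [0.4817, 0.3314, 0.0844]
ee_rot: [[0.001, -0.001, 1.0], [-1.0, -0.0, 0.001], [0.0, -1.0, -0.001]]
ft_force: [-1.0, 0.8, -1.5]
opening: 0.623
t 19.1 pos [0.4817 0.3314 0.0844] yaw -89.9 j6 40.3 f [-1.   0.8 -1.5] tq [ 0.05  0.01 -0.03] op 0.623
shift mm [-0.6  1.4  0.3] rot deg [0.06 0.05 0.  ]
time: 19.4
ee_pos: [0.4817, 0.3315, 0.084]
ee_rot: [[0.001, -0.0, 1.0], [-1.0, 0.0, 0.001], [-0.0, -1.0, -0.0]]
ft_force: [-3.1, -1.6, 6.1]
opening: 0.622
t 19.4 pos [0.4817 0.3315 0.084 ] yaw -89.9 j6 40.3 f [-3.1 -1.6  6.1] tq [-0.45  1.03 -0.05] op 0.622
shift mm [-0.5  1.   0.3] rot deg [ 0.02  0.07 -0.02]
```

```bash
python3 -m creep '[0,0,0,0,0,0,50, 0,0,0,0,0,0,50, 0,0,0,0,0,0,50, 0,-3,0,0,0,0,50, 0,-6,0,0,0,0,50]';python3 -c "
from h import *
go([.482,.332,.083],-90)"; python3 -m creep '[0,-25,0,0,0,0,50, 0,-50,0,0,0,0,50, 0,-80,0,0,0,0,50, 0,-115,0,0,0,0,50, 0,-150,0,0,0,0,50]';  python3 - <<'E'
from h import *
go([.353,.3433,.22])
i=arm.camera_info("scene");p,d=arm.grab_frame("scene");cv2.imwrite("pics/s7.png",cv2.resize(p[150:330,150:370],None,fx=3,fy=3))
P=cloud("scene",d,i);X,Y,Z=P[...,0],P[...,1],P[...,2]
m=(np.hypot(X-.482,Y-.332)<.04)&(Z>.035)&(Z<.06);q=P[m];print("cap",m.sum(),np.median(q[:,2]),cv2.minEnclosingCircle(q[:,:2].astype(np.float32)))
m=(np.hypot(X-.353,Y-.343)<.02)&(Z>.108)&(Z<.14);q=P[m];print("knob",m.sum(),np.median(q[:,2]),cv2.minEnclosingCircle(q[:,:2].astype(np.float32)),q.mean(0))
print(arm.find_in("liner_knob","scene"))
i=arm.camera_info("wrist");p,d=arm.grab_frame("wrist");cv2.imwrite("pics/w7.png",p)
print(proj("wrist",[.482,.332,.045],i))
E
```

```text
time: 19.9
ee_pos: [0.4817, 0.3314, 0.0901]
ee_rot: [[0.001, -0.0, 1.0], [-1.0, -0.0, 0.001], [0.0, -1.0, -0.0]]
ft_force: [-0.3, -0.2, -0.8]
opening: 0.803
t 19.9 pos [0.4817 0.3314 0.0901] yaw -89.9 j6 40.3 f [-0.3 -0.2 -0.8] tq [-0.06  0.01  0.  ] op 0.803
shift mm [-0.6  7.1  0.3] rot deg [0.03 0.07 0.  ]
time: 20.4
ee_pos: [0.4817, 0.3312, 0.2417]
ee_rot: [[0.001, -0.0, 1.0], [-1.0, -0.0, 0.001], [0.0, -1.0, -0.0]]
ft_force: [0.0, 0.2, 0.5]
opening: 0.807
t 20.4 pos [0.4817 0.3312 0.2417] yaw -89.9 j6 40.3 f [0.  0.2 0.5] tq [ 0.08 -0.07 -0.  ] op 0.807
shift mm [ -12.3   21.7 -128.7] rot deg [ 0.02 -0.    0.  ]
cap 337 0.04349976385517573 ((0.480744332075119, 0.33171096444129944), 0.02736976370215416)
knob 53 0.11352171309174819 ((0.35315945744514465, 0.34296417236328125), 0.008903720416128635) [0.35145111 0.34291393 0.11306745]
[{'location': [0.3494, 0.3487, 0.1034], 'p': 0.69}]
(np.float64(259.68790720162633), np.float64(190.31726189072538))
```

View pics/s7.png

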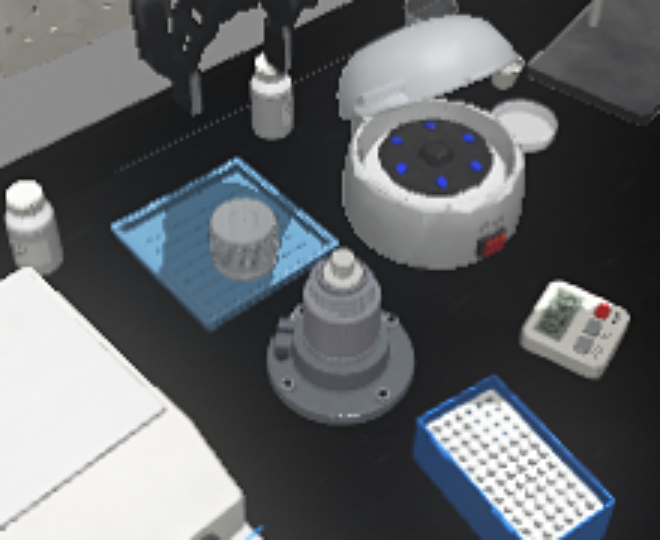

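View pics/w7.png

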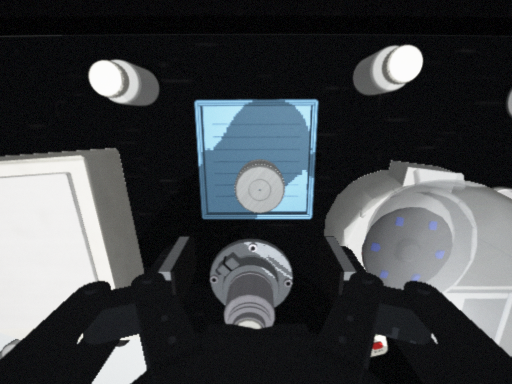

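```bash
python3 -m creep '[-3,5,-32,0,0,0,50, -6,10,-64,0,0,0,50, -9,15,-96,0,0,0,50, -12,22,-128.7,0,0,0,50, -12,22,-128.7,0,0,0,50]';  python3 - <<'E'
from h import *
i=arm.camera_info("wrist");p,d=arm.grab_frame("wrist")
P=cloud("wrist",d,i);X,Y,Z=P[...,0],P[...,1],P[...,2]
m=(np.hypot(X-.353,Y-.343)<.02)&(Z>.111)&(Z<.125);q=P[m];print("knob",m.sum(),np.median(q[:,2]),cv2.minEnclosingCircle(q[:,:2].astype(np.float32)),q.mean(0))
u=proj("wrist",[.353,.343,.115],i);print(u);cv2.circle(p,(int(u[0]),int(u[1])),2,(0,0,255),-1)
cv2.imwrite("pics/w8.png",p)
go([.353,.343,.178])
E
```

```text
time: 21.05
ee_pos: [0.3507, 0.3433, 0.2193]
ee_rot: [[0.004, 0.001, 1.0], [-1.0, 0.002, 0.004], [-0.002, -1.0, 0.001]]
ft_force: [0.7, 0.9, 0.8]
opening: 0.804
knob 400 0.11482143634281278 ((0.35396382212638855, 0.3431117832660675), 0.008006962016224861) [0.35458331 0.34311994 0.11470902]
(np.float64(259.0286859429824), np.float64(220.90561547914865))
t 21.1 pos [0.3524 0.3437 0.22  ] yaw -89.8 j6 27.6 f [-0.1 -0.5 -0.3] tq [-0.01 -0.06  0.05] op 0.807
shift mm [ 0.8 42.   0.4] rot deg [-0.17 -0.   -0.18]
```

View pics/w8.png

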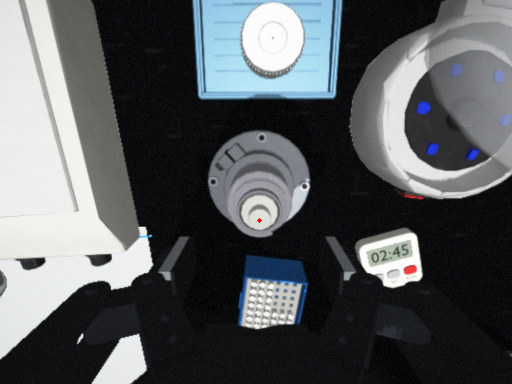

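```bash
python3 -m creep '[0.5,14,1,-0.2,0,-0.2,50, 0.8,28,1.5,-0.2,0,-0.2,50, 0.8,40,1.5,-0.2,0,-0.2,60, 0.8,41.5,1.5,-0.2,0,-0.2,60, 0.8,41.5,1.5,-0.2,0,-0.2,60]';  python3 - <<'E'
from h import *
i=arm.camera_info("wrist");p,d=arm.grab_frame("wrist")
u=proj("wrist",[.354,.343,.115],i);print(u)
cv2.imwrite("pics/w9.png",p)
go([.354,.343,.178])
E
```

```text
time: 21.6
ee_pos: [0.3546, 0.3427, 0.1777]
ee_rot: [[0.003, -0.001, 1.0], [-1.0, -0.002, 0.003], [0.002, -1.0, -0.001]]
ft_force: [-0.2, 0.3, 0.7]
opening: 0.765
(np.float64(257.8176736910062), np.float64(254.17725392774022))
t 21.65 pos [0.3546 0.343  0.1784] yaw -89.8 j6 27.9 f [ 0.7 -0.5  0.3] tq [ 0.02 -0.02 -0.01] op 0.767
shift mm [-0.   0.4 -0.6] rot deg [ 0.03 -0.    0.05]
```

View pics/w9.png

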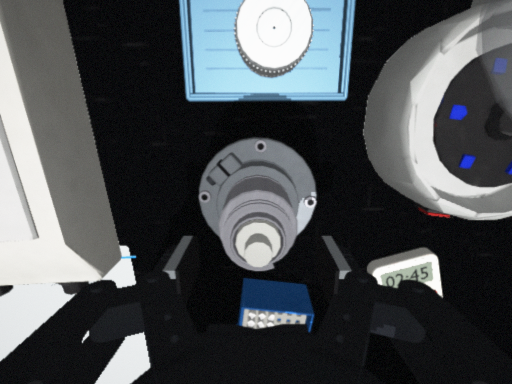

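```bash
python3 - <<'E'
from h import *
p=cv2.imread("pics/w9.png")[200:290,210:320];cv2.imwrite("pics/z9.png",cv2.resize(p,None,fx=7,fy=6.5,interpolation=cv2.INTER_CUBIC))
E
```

```text
(no output)
```

View pics/z9.png

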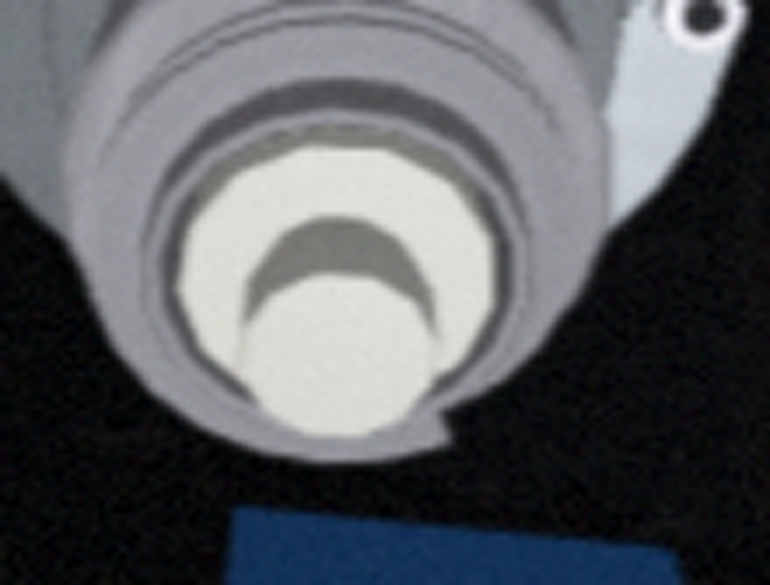

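```bash
python3 -m creep '[0,0,-0.5,0,0,0,150, 0,0,-0.5,0,0,0,210, 0,0,-0.5,0,0,0,255, 0,0,-0.5,0,0,0,255, 0,0,-0.5,0,0,0,255]' 35; python3 -m creep '[0,0,0,0,0,0,255, 0,0,0,0,0,0,255]'; python3 -c "
from h import *
go([.354,.343,.178])"
```

```text
time: 22.15
ee_pos: [0.3543, 0.3431, 0.1788]
ee_rot: [[0.003, 0.0, 1.0], [-1.0, -0.0, 0.003], [0.0, -1.0, 0.0]]
ft_force: [-0.0, -0.3, 1.2]
opening: 0.161
time: 22.35
ee_pos: [0.3543, 0.3432, 0.1789]
ee_rot: [[0.003, 0.0, 1.0], [-1.0, -0.0, 0.003], [0.0, -1.0, 0.0]]
ft_force: [-0.6, 0.0, 0.9]
opening: 0.162
t 22.35 pos [0.3543 0.3432 0.1789] yaw -89.8 j6 27.8 f [-0.6  0.   0.9] tq [-0.08  0.   -0.01] op 0.162
shift mm [ 0.2  0.9 -0.3] rot deg [-0.01  0.    0.02]
```

```bash
python3 -m creep '[0,0,0,0,0,0,255, 0,-2,0,0,0,0,255, 0,-4,0,0,0,0,255, 0,-7,0,0,0,0,255, 0,-10,0,0,0,0,255]' 50; python3 - <<'E'
from h import *
i=arm.camera_info("wrist");p,d=arm.grab_frame("wrist")
cv2.imwrite("pics/w10.png",p)
go([.354,.343,.27])
p,d=arm.grab_frame("scene");cv2.imwrite("pics/s10.png",cv2.resize(p[150:330,150:370],None,fx=3,fy=3))
E
```

```text
time: 22.85
ee_pos: [0.3542, 0.3431, 0.189]
ee_rot: [[0.003, -0.0, 1.0], [-1.0, -0.0, 0.003], [0.0, -1.0, -0.0]]
ft_force: [-0.0, 0.2, -1.2]
opening: 0.154
t 22.9 pos [0.3544 0.3434 0.1896] yaw -89.8 j6 27.8 f [ 0.8  0.2 -0.1] tq [ 0.06 -0.01  0.02] op 0.154
shift mm [  0.3 -80.4  -0.4] rot deg [-0.04 -0.   -0.02]
```

View pics/w10.png

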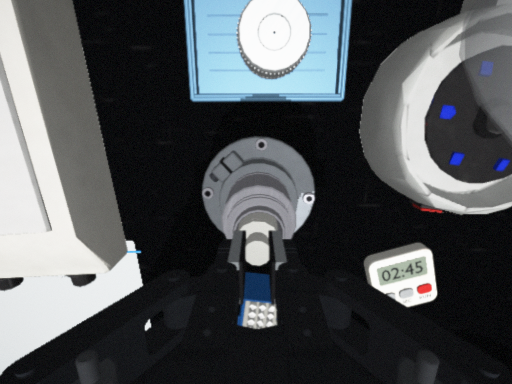

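View pics/s10.png

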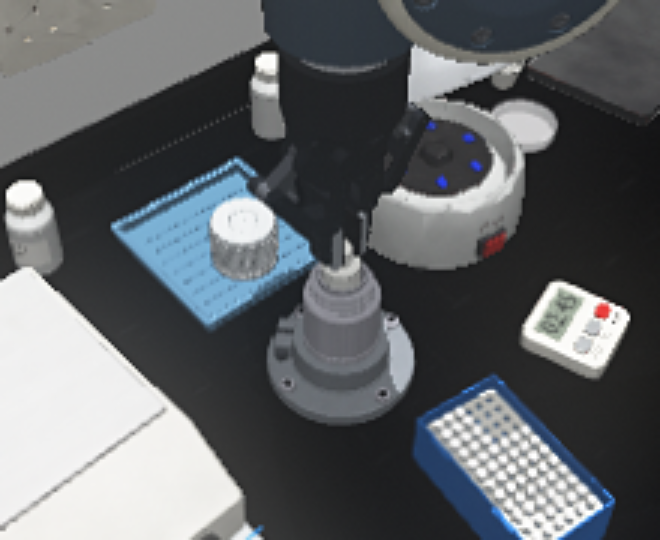

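```bash
python3 -m creep '[0,-10,0,0,0,0,255, 0,-24,0,0,0,0,255, 0,-38,0,0,0,0,255, 0,-52,0,0,0,0,255, 0,-66,0,0,0,0,255]'; python3 -m creep '[0,-10,0,0,0,0,255, 0,-16,0,0,0,0,255, 0,-20,0,0,0,0,255, 0,-20,0,0,0,0,255]';python3 - <<'E'
from h import *
go([.53,.372,.275])
i=arm.camera_info("scene");p,d=arm.grab_frame("scene");cv2.imwrite("pics/s11.png",cv2.resize(p[120:330,150:370],None,fx=2.8,fy=2.8))
P=cloud("scene",d,i);r=arm.masks_of("liner_center","scene")
for k in r[:2]:
    q=P[k["region"]];q=q[np.isfinite(q[:,2])];print(k["p"],len(q),np.percentile(q,[2,50,98],axis=0).round(3))
E
```

```text
time: 23.45
ee_pos: [0.3544, 0.3433, 0.2567]
ee_rot: [[0.003, 0.001, 1.0], [-1.0, 0.001, 0.003], [-0.001, -1.0, 0.001]]
ft_force: [-0.4, 0.4, -0.5]
opening: 0.152
time: 23.85
ee_pos: [0.3544, 0.3434, 0.2769]
ee_rot: [[0.003, 0.001, 1.0], [-1.0, 0.001, 0.003], [-0.001, -1.0, 0.001]]
ft_force: [-0.1, 0.1, -1.0]
opening: 0.155
t 23.85 pos [0.3544 0.3434 0.2769] yaw -89.8 j6 27.8 f [-0.1  0.1 -1. ] tq [ 0.04  0.02 -0.02] op 0.155
shift mm [-28.    2.2 175.7] rot deg [-0.07 -0.   -0.07]
0.71 46 [[ 0.49  -0.016  0.006]
 [ 0.499  0.007  0.017]
 [ 0.511  0.016  0.026]]
0.67 453 [[0.34  0.251 0.07 ]
 [0.345 0.349 0.168]
 [0.434 0.356 0.21 ]]
```

View pics/s11.png

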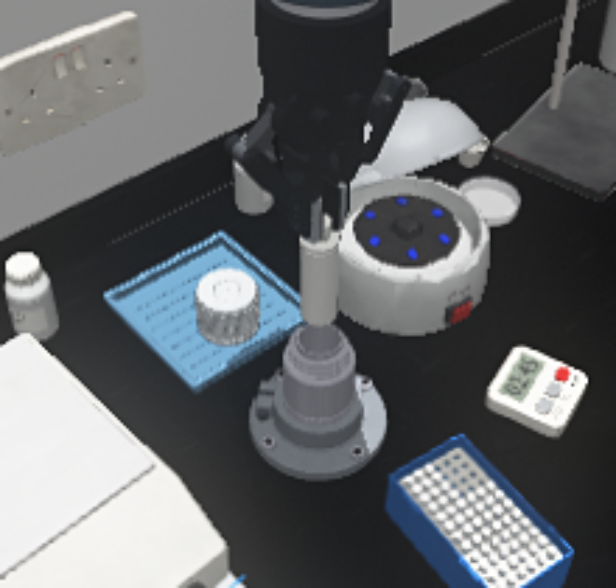

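```bash
python3 - <<'E'
from h import *
P=np.load("sceneP.npy");X,Y,Z=P[...,0],P[...,1],P[...,2]
for z in np.arange(.03,.42,.03):
    m=(abs(Z-z)<.015)&(X>.55)&(Y>.25)&(Y<.6)&((Y<.42)|(Y>.5))
    if m.any(): print(round(z,2),m.sum(),np.percentile(X[m],[1,50,99]).round(3))
E
```

```text
0.03 988 [0.636 0.639 0.661]
0.06 1523 [0.638 0.659 0.662]
0.09 1042 [0.657 0.66  0.663]
0.12 998 [0.651 0.66  0.663]
0.15 1157 [0.647 0.658 0.662]
0.18 1251 [0.647 0.658 0.663]
0.21 1454 [0.648 0.659 0.663]
0.24 1425 [0.657 0.66  0.663]
0.27 1543 [0.657 0.66  0.662]
0.3 1661 [0.657 0.66  0.662]
0.33 935 [0.629 0.66  0.663]
0.36 3002 [0.625 0.629 0.692]
0.39 2739 [0.633 0.691 0.708]
0.42 2089 [0.692 0.708 0.711]
```

```bash
python3 -m creep '[-2,0,8,0,-8.5,0,255, -4,0,20,0,-17,0,255, -6,0,34,0,-25.5,0,255, -8,0,48,0,-34,0,255, -10,0,60,0,-42.5,0,255]'; python3 - <<'E'
from h import *
go([.52,.372,.25],0)
E
```

```text
time: 24.45
ee_pos: [0.4146, 0.3532, 0.2753]
ee_rot: [[0.682, -0.001, 0.731], [-0.731, -0.001, 0.682], [0.0, -1.0, -0.001]]
ft_force: [-0.6, -0.0, -0.7]
opening: 0.149
t 24.45 pos [0.4146 0.3532 0.2753] yaw -47.0 j6 76.1 f [-0.6 -0.  -0.7] tq [-0.02 -0.03 -0.  ] op 0.149
shift mm [58.2 25.2 89.8] rot deg [ 7.000e-02 -4.696e+01 -1.000e-02]
```

```bash
python3 -m creep '[10,0,16,0,-8.5,0,255, 24,0,36,0,-17,0,255, 38,5,58,0,-25.5,0,255, 50,12,78,0,-34,0,255, 58,20,90,0,-42.5,0,255]'; python3 - <<'E'
from h import *
go([.52,.372,.20],0)
p,d=arm.grab_frame("wrist");cv2.imwrite("pics/w12.png",p)
p,d=arm.grab_frame("scene");cv2.imwrite("pics/s12.png",cv2.resize(p[120:330,150:370],None,fx=2.8,fy=2.8))
E
```

```text
time: 24.95
ee_pos: [0.5213, 0.3723, 0.2537]
ee_rot: [[0.997, -0.002, 0.072], [-0.072, -0.002, 0.997], [-0.001, -1.0, -0.002]]
ft_force: [-0.2, 0.3, -0.3]
opening: 0.156
t 24.95 pos [0.5213 0.3723 0.2537] yaw -4.1 j6 126.4 f [-0.2  0.3 -0.3] tq [ 0.05 -0.01  0.04] op 0.156
shift mm [-1.2 53.7 -0.2] rot deg [ 0.13 -4.15 -0.09]
```

View pics/w12.png

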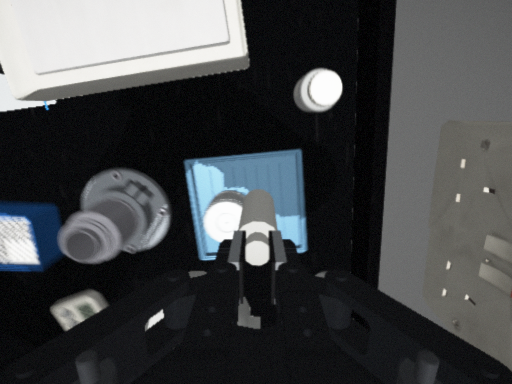

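View pics/s12.png

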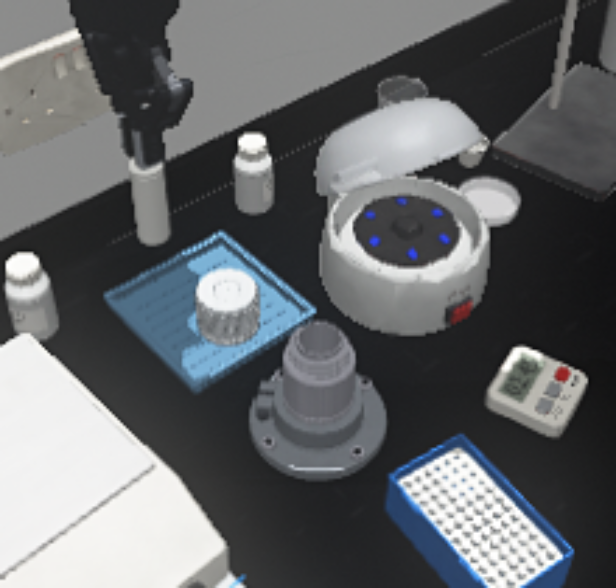

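```bash
python3 -m creep '[0,15,0,0,0,0,255, 0,35,0,0.1,0,0,255, 0,55,0,0.1,0,-0.1,255, 0,72,0,0.1,0,-0.1,255, 0,84,0,0.1,0,-0.1,255]'; python3 - <<'E'
from h import *
go([.52,.372,.154])
p,d=arm.grab_frame("scene");cv2.imwrite("pics/s13.png",cv2.resize(p[150:300,170:330],None,fx=4,fy=4))
go([.52,.372,.154])
E
```

```text
time: 25.55
ee_pos: [0.5194, 0.3711, 0.1667]
ee_rot: [[0.997, -0.004, 0.08], [-0.08, -0.004, 0.997], [-0.004, -1.0, -0.004]]
ft_force: [0.9, 0.5, -0.8]
opening: 0.152
t 25.55 pos [0.5194 0.3711 0.1667] yaw -4.6 j6 125.9 f [ 0.9  0.5 -0.8] tq [-0.01  0.    0.03] op 0.152
shift mm [ 0.6 12.7  1. ] rot deg [ 0.25  0.   -0.2 ]
t 25.6 pos [0.5189 0.3707 0.1648] yaw -4.6 j6 125.9 f [-0.5  0.1 -2.8] tq [-0.    0.14  0.01] op 0.152
shift mm [ 1.1 10.8  1.5] rot deg [ 0.35  0.   -0.33]
```

View pics/s13.png

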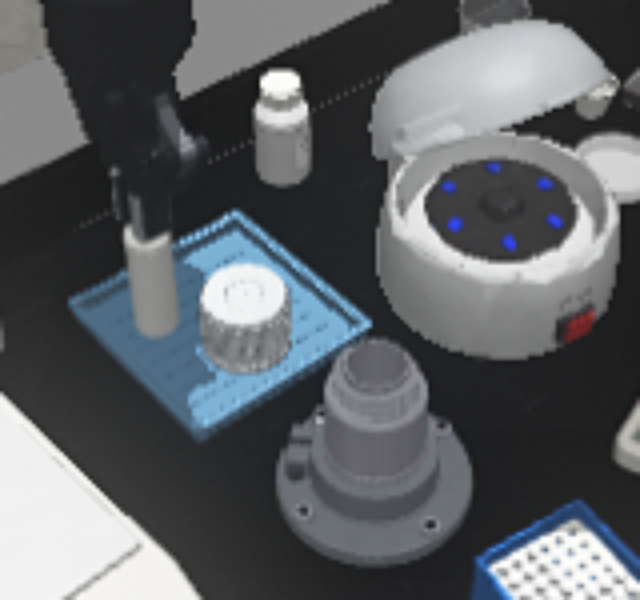

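Liner hangs upright over the tray (bottom at about crop (155,330)), beside the cap. Lowering gently.

```bash
python3 -m creep '[0,2,0,0.3,0,-0.3,255, 0,4,1,0.3,0,-0.3,255, 0,6,1,0.3,0,-0.3,255, 0,8,1,0.3,0,-0.3,255, 0,8,1,0.3,0,-0.3,255]'; python3 -c "
from h import *
go([.52,.372,.154])"; python3 -m creep '[0,1,0,0,0,0,255, 0,2,0,0,0,0,255, 0,2,0,0,0,0,255]';python3 -c "
from h import *
go([.52,.372,.154])"
```

```text
time: 26.1
ee_pos: [0.5189, 0.3717, 0.1569]
ee_rot: [[0.997, -0.0, 0.08], [-0.08, -0.001, 0.997], [-0.0, -1.0, -0.001]]
ft_force: [-0.1, 0.3, -0.7]
opening: 0.15
t 26.1 pos [0.5189 0.3717 0.1569] yaw -4.6 j6 125.8 f [-0.1  0.3 -0.7] tq [0.02 0.01 0.05] op 0.15
shift mm [1.  2.9 0.4] rot deg [ 0.04  0.   -0.02]
time: 26.4
ee_pos: [0.5189, 0.3716, 0.1547]
ee_rot: [[0.997, -0.001, 0.08], [-0.08, -0.001, 0.997], [-0.001, -1.0, -0.001]]
ft_force: [-0.6, -0.2, -0.3]
opening: 0.153
t 26.4 pos [0.5189 0.3716 0.1547] yaw -4.6 j6 125.8 f [-0.6 -0.2 -0.3] tq [ 0.04 -0.01  0.  ] op 0.153
shift mm [1.1 0.7 0.5] rot deg [ 0.05  0.   -0.03]
```

```bash
python3 -m creep '[0,0.6,0,0,0,0,255, 0,1.2,0,0,0,0,255, 0,1.2,0,0,0,0,255]';python3 -c "
from h import *
go([.52,.372,.153])"
```

```text
time: 26.7
ee_pos: [0.5191, 0.3717, 0.1539]
ee_rot: [[0.997, 0.0, 0.079], [-0.079, -0.0, 0.997], [0.0, -1.0, -0.0]]
ft_force: [0.2, -0.7, 1.7]
opening: 0.152
t 26.7 pos [0.5191 0.3717 0.1539] yaw -4.6 j6 125.8 f [ 0.2 -0.7  1.7] tq [ 0.03 -0.02 -0.02] op 0.152
shift mm [0.9 0.9 0.3] rot deg [ 0.02 -0.    0.01]
```

```bash
python3 -m creep '[0,0.3,0,0,0,0,200, 0,0.3,0,0,0,0,170, 0,0.3,0,0,0,0,120, 0,0.3,0,0,0,0,120, 0,0.3,0,0,0,0,120]' 20;python3 -m creep '[0,-5,0,0,0,0,120, 0,-20,0,0,0,0,120, 0,-45,0,0,0,0,120, 0,-70,0,0,0,0,120, 0,-90,0,0,0,0,120]'; python3 - <<'E'
from h import *
go([.42,.34,.25])
E
```

```text
time: 27.2
ee_pos: [0.5191, 0.3717, 0.1536]
ee_rot: [[0.997, 0.0, 0.079], [-0.079, -0.0, 0.997], [0.0, -1.0, -0.0]]
ft_force: [0.0, -0.3, 0.2]
opening: 0.529
time: 27.7
ee_pos: [0.5193, 0.3719, 0.2458]
ee_rot: [[0.997, 0.002, 0.079], [-0.079, 0.001, 0.997], [0.002, -1.0, 0.001]]
ft_force: [-0.6, 0.0, -0.7]
opening: 0.527
t 27.7 pos [0.5193 0.3719 0.2458] yaw -4.5 j6 125.8 f [-0.6  0.  -0.7] tq [ 0.04 -0.05 -0.  ] op 0.527
shift mm [-96.5  -4.4 -39.6] rot deg [-0.05  0.    0.09]
```

Back off toward the robot for a clear final look.

```bash
python3 -m creep '[-25,-10,-10,0,0,0,120, -55,-25,-20,0,0,0,120, -90,-45,-40,0,0,0,120, -125,-60,-60,0,0,0,120, -150,-70,-80,0,0,0,120]'; python3 - <<'E'
from h import *
s=arm.observe();print(s["ee_pos"],s["ft_force"])
i0=arm.camera_info("scene");
for n in("scene","top"):
    i=arm.camera_info(n);p,d=arm.grab_frame(n);P=cloud(n,d,i);X,Y,Z=P[...,0],P[...,1],P[...,2]
    for nm,c,lo,hi,r in(("cap",(.481,.332),.037,.055,.035),("liner lid",(.519,.372),.068,.08,.022),("knob",(.519,.372),.084,.1,.02)):
        m=(np.hypot(X-c[0],Y-c[1])<r)&(Z>lo)&(Z<hi);q=P[m]
        if len(q)>3: print(n,nm,len(q),q[:,2].mean().round(4),q[:,2].std().round(4),cv2.minEnclosingCircle(q[:,:2].astype(np.float32)))
    cv2.imwrite(f"pics/{n}14.png",cv2.resize(p[100:300,130:400],None,fx=2.9,fy=2.9))
    for o in("beaker","dish","crucible_a","sample_bottle_a"):
        print(n,o,[(round(r["p"],2),[round(float(v),3) for v in r["location"]]) for r in arm.find_in(o,n)][:2])
E
```

```text
time: 28.2
ee_pos: [0.3619, 0.3033, 0.3172]
ee_rot: [[0.997, 0.003, 0.079], [-0.079, 0.003, 0.997], [0.003, -1.0, 0.003]]
ft_force: [-1.2, 0.2, 1.3]
opening: 0.527
[0.36186015 0.303292   0.3172402 ] [-1.19365155  0.24917977  1.2682549 ]
scene cap 322 0.0432 0.0019 ((0.4803171753883362, 0.33196330070495605), 0.027220575138926506)
scene liner lid 71 0.0739 0.0024 ((0.5188077688217163, 0.37169986963272095), 0.014535893686115742)
scene knob 39 0.0881 0.0018 ((0.5189080238342285, 0.3713071346282959), 0.008855571039021015)
scene beaker []
scene dish [(0.51, [0.438, 0.044, 0.016])]
scene crucible_a [(0.65, [0.508, 0.008, 0.018])]
scene sample_bottle_a [(0.82, [0.574, 0.462, 0.048]), (0.54, [0.588, 0.221, 0.047])]
top cap 344 0.0447 0.0026 ((0.4815305471420288, 0.3283831477165222), 0.027025623247027397)
top liner lid 61 0.0759 0.0023 ((0.5186469554901123, 0.3688630759716034), 0.013838260434567928)
top knob 34 0.089 0.0022 ((0.519618809223175, 0.36841073632240295), 0.00801787618547678)
top beaker [(0.66, [0.581, 0.033, 0.024]), (0.19, [0.513, 0.367, 0.076])]
top dish [(0.91, [0.444, 0.04, 0.014])]
top crucible_a [(0.43, [0.51, 0.0, 0.012])]
top sample_bottle_a [(0.53, [0.591, 0.216, 0.067])]
```

View pics/scene14.png

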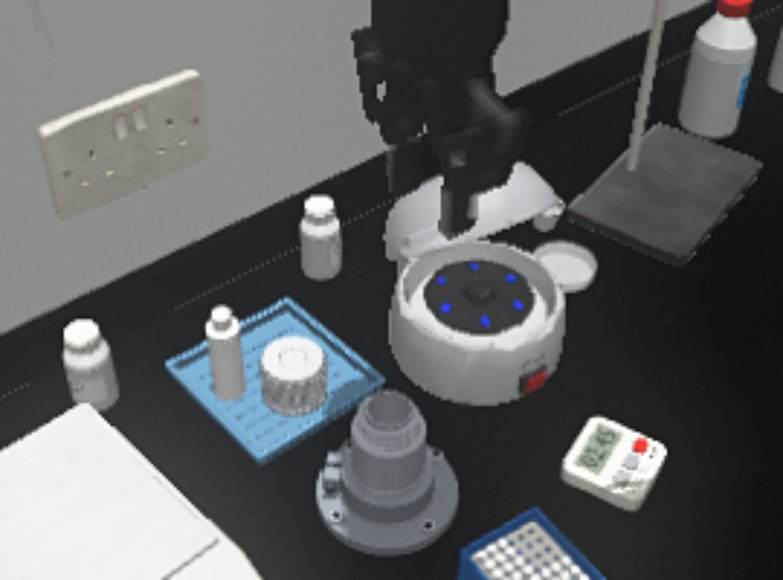

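View pics/top14.png

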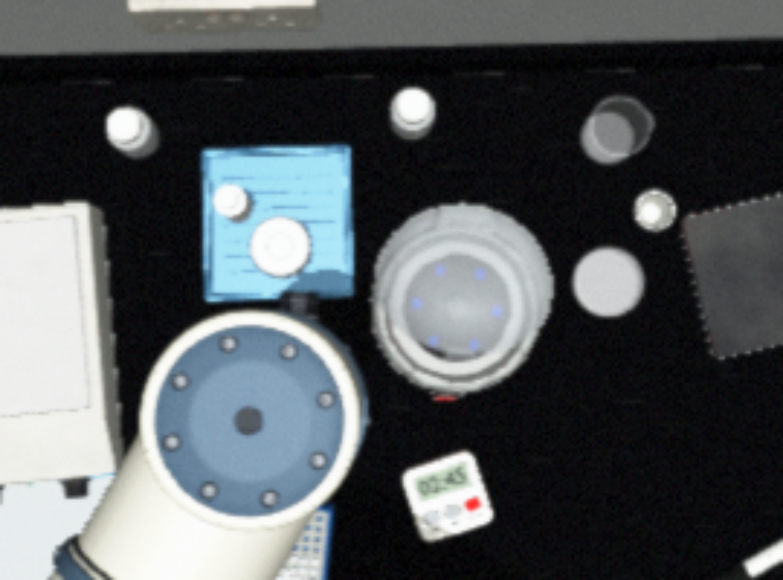

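```bash
python3 -m creep '[0,0,0,0,0,0,120, 0,0,0,0,0,0,120, 0,0,0,0,0,0,120]'; python3 -c "
from station import arm
print(arm.sign_off())"
```

```text
time: 29.0
ee_pos: [0.3639, 0.3042, 0.3145]
ee_rot: [[0.997, 0.001, 0.08], [-0.08, -0.001, 0.997], [0.001, -1.0, -0.001]]
ft_force: [0.4, 0.1, 0.6]
opening: 0.529
the job is handed in; nothing more can be done
None
```

The cap and the liner both stand upright in the tray, and I handed the job in at about 29 s of the 72 s. `sign_off` gives no verdict, so the result below is from my own checks.

- **Cap:** I unscrewed it about 577° in two grips. A gentle test lift met no resistance before I raised it straight up clear of the liner. I set it down on contact, open side down, about 26 mm (x) and 4 mm (y) from the tray's middle.
- **Liner:** I drew it straight up by its knob and lowered it upright beside the cap until it touched. It stands about 12 mm (x) and 36 mm (y) from the tray's middle.
- **Last checks:** Measured heights fit both parts standing on the tray floor: cap top at 43–45 mm, liner lid at 74–76 mm, knob top at 88–89 mm. Scene and top views show both upright, with the gripper well clear of everything.
- **Bystanders:** The detectors placed the beaker, dish, crucible and both bottles within about 6 mm of their starting positions.
- **Disagreements:**
  - The two cameras differ by about 3 mm in y for both parts, well inside the limits.
  - The scene camera never detected the beaker, though the top camera did.
  - The last top-camera detection reported only one of the two bottles, but both show in the picture.

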